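Fetch the box lid from under the carved tiles and restack the rack

ROBOT

A 7-joint arm with a two-finger parallel gripper is mounted at the origin on the work surface. World frame = base frame: x ahead of the robot, y to its left, z up, the work surface at z = 0. Lengths are in mm, angles in rad, forces in N, time in s.
With the tool pointing down it reaches from about 350 to 900 mm from the base axis. Payload 19.9 kg.
Tool frame: the origin (TCP) lies on the centre line of the jaws, within the pads' length; the fingertips stand 25 mm ahead of it and the grasp point (between the pads) lies 6 mm ahead of it; z points along the fingers, y is the line along which they close (so a half turn about z gives the same grasp; the last joint's range is limited). The gripper opens to 94 mm and grips with 3 to 60 N. Pads are 16 mm wide; open, the fingers measure 119 mm over their backs; the gripper's body (75 mm by 177 mm) begins 78 mm behind the grasp point.
Start: joints at [-0.042, 0.417, -0.01, 1.614, 0.005, 1.111, -0.053], TCP at [624.981, 0.003, 230.425] pointing down, gripper open.
Joint ranges: [-2.81, 2.81], [-0.39, 2.02], [-1.27, 1.25], [0.06, 2.57], [-1.19, 4.33], [0.19, 2], [-2.82, 2.82]. Speed limits (rad/s): [1.89, 1.89, 2.39, 2.39, 3.01, 3.01, 3.01].

INTERFACE

Orientations are given as a unit quaternion [x, y, z, w].
In Python, from rig import get_state, capture, sign_off, find_in, place_of gives the robot as it stands.
- The arm moves only by the tool send_rows, never from a script. Its argument "rows" is a list of rows, each a list of 3 entries, a list of its own where there are three numbers: the shift along the world's x, y, z in units of 25 mm (1.0 is 25 mm), then the turn, a rotation vector about the world's x, y, z in rad, then the closure, from -1 (fully open) to 1 (shut). In form: [[[x, y, z], [ax, ay, az], grip], ...]. A call has 1 to 5 rows; each row shifts and turns the commanded pose from where the row before left it; what a row does not reach is not made up. A row lasts 1/10 s, in which the tool goes at most 50 mm and 8.59 degrees, less where a joint would pass 70% of its speed; a pose out of reach is approached as far as the arm can. A call is refused whole if a number of a shift passes 1 or a number of a turn 0.15, either way. A call with a gripper value outside its range is refused whole. The fingers move at their own pace and stop on an object; "squeeze" is the grip in N (left out, the last holds). Time passes only in rows, so rows that do not move let the fingers close. It gives the time, the measured TCP pose, the force, the opening and the grip force at its end, in the units of the state.
- get_state(): the state, without advancing time (a new reading comes with each control period).
- capture(name): name is "scene" or "side" or "wrist"; returns a dict with "color" (420x560x3 uint8, red, green, blue), "depth" (420x560 float32, mm along the optical axis (not along the pixel's ray), 0 where there is no reading), "K" (3x3 intrinsics, pixels), "rvec" (rotation vector, rad) and "tvec" (3), from world to camera coordinates, as OpenCV has them; the wrist camera has in their place "tool_from_camera" (4x4, takes a point from camera to tool coordinates, whose origin is the TCP and whose axes are the flange's). Camera axes: x right, y down, z forward; pixel columns grow to the right and rows downward; lengths in mm; the calibration is good to about 2 mm. A picture is of the moment at which its call begins: read the wrist's pose just before it.
- sign_off(): hands the job in; it is judged then, once.
Trained networks look in a picture, given as the dict that the camera call returned (one of the last four; its "shot" number tells which), for a name from the list of things; names that differ only in an ending like _2 or _b are one class to them, and where a whole thing is asked for, a point or a joint stands for the part that bears it (a point fixed in the world has none). Each returns a list of dicts, best first, with "conf" (0 to 1); they miss things now and then, are a little off and sometimes report something else, mostly with a low value. They report only what shows in the picture. A call takes as long as a camera call. They do not tell look-alikes from the thing itself.
- find_in(picture, name): "bbox" ([left, top, right, bottom] in pixels, round what is visible of it).
- place_of(picture, name): "xy" ([column, row] in pixels: a listed point, or the origin of a listed thing).
The state is a dict: "time_s": time; "joints": joint angles; "qd": joint speeds; "tau": joint torques, N m; "eef_pos": TCP position; "ee_rot": TCP orientation; "wrist_force": force on the tool from outside, world axes, zero at the start; "torque": the same for the moment, N m; "finger_gap": finger opening in mm; "grip_force": force on a finger pad.
Only numpy, scipy, OpenCV 4.12 (cv2) and the standard library are available. Lean on these libraries where they do the work, as an engineer would, in place of code of your own. Each camera call takes 0.05 s, during which the arm holds its last target. There are 200 camera calls.

TASK

The walnut box lid lies on the sloping rack underneath two carved tiles: first lay both tiles flat on the green mat, and only then take the lid and close the open walnut box with it, squarely and covering the box all round. After that put the tiles back on the rack as one pile, the red tile directly on the board and the pale tile squarely on top of it, both lying flat with a short edge against the metal backstop. Do not knock over the amber jar or the white cup.

Things in the scene. Friction and masses are not known exactly. Their poses are not given: they have to be found in the camera images.
- red_tile: loose dark-red wooden tile, 60 (its x) x 44 (its y) x 16 mm thick, 40 g, carved rosette on top. Origin: centre of its underside; z out of its carved top. It starts lying on the lid on the rack, x up the slope; grasp it across its 44 mm width (y), free on both sides
- pale_tile: loose pale-yellow wooden tile, same size, weight, origin and axes as the red one, also starting on the lid; the two tiles are at the left and right ends of the lid, either way round
- lid: loose dark walnut lid, 130 g: plate 70 (its x) x 180 (y) x 10 mm thick, brass lines, with a ridge handle 46 (x) x 22 (y) mm in the middle of its top, ridge top 32 mm above the underside. Origin: centre of its underside, z out of the handle side. Starts flat on the rack, long edge at the backstop. Grasp the ridge across its 22 mm (y); the tiles' inner edges are about 32 mm from the ridge
- deck: fixed sloping grey board of the rack, 20 degrees, aluminium backstop at its low edge (robot side). Origin: on the board's top face at the foot of the backstop, mid-width; x up the slope, y along the backstop, z square out of the board. Board: x 0 to 124, y -105 to 105 mm; backstop face at x = 0, 30 mm high (z); no side walls. Wood does not slide down by itself: set or push it against the backstop
- mat: fixed green felt mat flat on the bench, 130 (x) x 230 (y) x 3 mm thick; origin: centre of its underside, so its top is at z = 3 mm
- box: fixed open-topped walnut box with a brass band, outer 56 (x) x 166 (y) x 50 mm high, walls 6 mm; origin: centre of its underside, the rim at z = 50 mm. The flat lid simply rests on the rim (no lip), overhanging 7 mm all round when centred, long sides together
- oil_jar: loose amber glass jar with a black cap, 60 mm diameter, 85 mm high, standing on the bench beyond the work places; origin: centre of its underside. Leave it standing
- cup: loose white cup, 68 mm diameter, 80 mm high, standing on the bench beyond the work places; origin: centre of its underside. Leave it standing
Mind the look-alikes: they are no part of the job. Of the things that look like the pale_tile, the middle-sized one is meant.

How it is judged:
By the outcome, as a careful person would: the job done as asked, in the order asked, and still so for the second after the job is handed in, with the robot touching nothing.
It also fails if it takes over 144 s, if anything falls off the work surface, if the arm or the gripper's body presses on something with over 40 N, if the wrist force passes 120 N, or if a joint passes its speed limit or range.

## Working session

There is one attempt and no reset: what is moved stays moved. The work goes in short steps, Python scripts to look and compute and a tool call to move; the robot and the scene stay as the last step left them, time stands still between calls to the robot, and variables do not carry over. Pictures are saved under pics/ and viewed, at most 14 in all, crops included, and the job is handed in when it is done.

Besides the shell and the picture viewer there is one more tool, called after ">>>" as name([rows], argument=value, ...), one row to a line, values as JSON. send_rows: Moves the arm, as the interface text tells. Its arguments: {"type":"object","properties":{"rows":{"type":"array"},"squeeze":{"type":"number"}},"required":["rows"]}

```bash
ls; mkdir -p pics; cat > h.py <<'E'
import numpy as np, cv2
from rig import *
from scipy.spatial.transform import Rotation as R
def save(p,n,crop=None,s=1):
    c=p["color"][:,:,::-1]
    if crop: c=c[crop[1]:crop[3],crop[0]:crop[2]]
    cv2.imwrite("pics/"+n,cv2.resize(c,None,fx=s,fy=s,interpolation=cv2.INTER_CUBIC))
def cloud(p,st=None):
    K=np.array(p["K"]);d=p["depth"];v,u=np.mgrid[:d.shape[0],:d.shape[1]]
    P=np.stack([(u-K[0,2])/K[0,0]*d,(v-K[1,2])/K[1,1]*d,d],-1)
    if "rvec" in p:
        Rm=cv2.Rodrigues(np.array(p["rvec"],float))[0];W=(P-np.array(p["tvec"]).ravel())@Rm
    else:
        T=np.array(p["tool_from_camera"]);Q=P@T[:3,:3].T+T[:3,3]
        W=Q@R.from_quat(st["ee_rot"]).as_matrix().T+np.array(st["eef_pos"])
    W[d<=0]=np.nan
    return W
E
python3 - <<'E'
from h import *
s=get_state();print(s)
a=capture("scene");b=capture("side")
save(a,"scene.png",s=1.4);save(b,"side.png",s=1.4)
np.savez("ab.npz",A=cloud(a),B=cloud(b),ca=a["color"],cb=b["color"])
for n in ["red_tile","pale_tile","lid","deck","mat","box","oil_jar","cup"]:
    print(n,[(x["bbox"],round(x["conf"],2)) for x in find_in(a,n)],[(x["xy"],round(x["conf"],2)) for x in place_of(a,n)])
E
```

```text
pics
{'time_s': 0.0, 'joints': array([-0.04150751,  0.41795271, -0.01031925,  1.6141845 ,  0.00472284,
        1.11074752, -0.05305657]), 'qd': array([ 1.66562975e-05, -2.24993902e-04, -1.98386394e-05,  1.32696310e-03,
       -6.33176955e-04,  8.24673199e-04, -7.33077764e-04]), 'tau': array([ 3.52895018e-03, -8.51262331e+01,  6.40313700e-01, -4.25991547e+01,
       -4.87577857e-02,  1.87510403e-02,  1.73272206e-04]), 'eef_pos': array([ 6.24631648e+02, -3.76335953e-03,  2.29834152e+02]), 'ee_rot': array([ 7.07112211e-01,  7.07101067e-01, -4.85047475e-04, -4.08750557e-04]), 'wrist_force': array([-0.28067008, -0.05523089, -0.15452204]), 'torque': array([-0.03008446,  0.00998572, -0.02091065]), 'grip_force': 0.0, 'finger_gap': 94.26689370617817}
red_tile [([155.8, 177.6, 177.8, 186.1], 0.56)] [([401.4, 244.5], 0.6), ([169.1, 185.2], 0.52)]
pale_tile [([146.9, 227.9, 182.9, 253.5], 0.93), ([200.4, 182.3, 219.7, 196.0], 0.59), ([157.0, 178.7, 175.6, 188.8], 0.34)] [([164.5, 242.7], 0.89), ([210.8, 189.7], 0.5), ([191.9, 180.4], 0.47)]
lid [([152.7, 180.5, 223.6, 196.2], 0.59)] [([186.0, 191.8], 0.74), ([167.2, 183.8], 0.4)]
deck [([142.2, 172.9, 228.7, 206.3], 0.78), ([194.6, 228.5, 224.2, 270.9], 0.63)] [([195.0, 192.2], 0.89)]
mat [([232.7, 216.7, 326.5, 258.4], 0.85)] [([280.4, 236.7], 0.9)]
box [([367.0, 222.6, 437.3, 261.1], 0.94), ([140.6, 178.3, 228.5, 207.1], 0.32)] [([399.9, 244.9], 0.8)]
oil_jar [([195.6, 227.6, 223.6, 273.5], 0.89), ([152.2, 178.2, 216.2, 195.9], 0.57), ([233.4, 213.9, 326.7, 259.5], 0.23)] [([211.6, 263.3], 0.73), ([168.1, 186.1], 0.7)]
cup [([313.4, 253.4, 341.5, 292.2], 0.57)] [([323.0, 286.9], 0.66), ([186.4, 191.0], 0.33)]
```

View pics/scene.png

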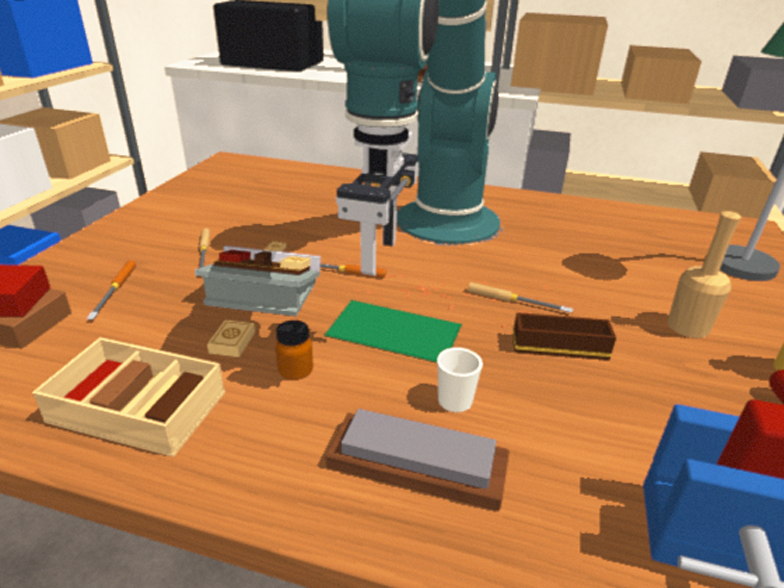

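View pics/side.png

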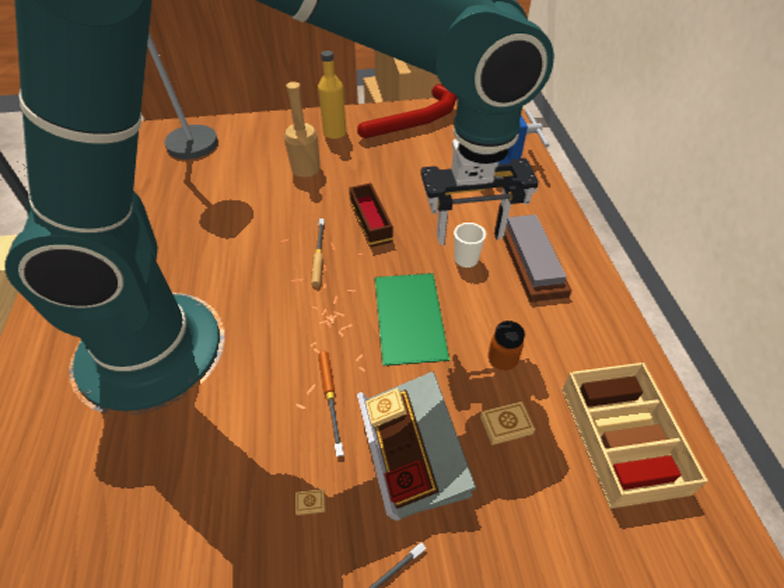

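```bash
python3 - <<'E'
from h import *
z=np.load("ab.npz");A=z["A"]
for n,(u,v) in dict(paleblk=(164,235),amberjar=(210,250),mat=(280,237),box=(400,245),cup=(327,270),palet=(210,187),redt=(168,182),lid=(188,186)).items(): print(n,np.nanmedian(A[v-2:v+3,u-2:u+3].reshape(-1,3),0).round(1))
E
```

```text
paleblk [ 638.6 -272.1   20.3]
amberjar [ 705.9 -112.8   60.7]
mat [530.5   1.9   3. ]
box [505.4 300.8  28.6]
cup [707.4 151.5  74. ]
palet [ 464.4 -223.3   73.8]
redt [ 476.6 -346.    74. ]
lid [ 468.8 -287.    69.1]
```

The scene view shows the rack at about (260,275), with the red tile on the left end and the pale tile on the right end. The mat is at (395,330), the box at (563,335), the jar at (294,350) and the cup at (458,378). The side view confirms this: the pale tile at (385,405) is on the lid, and the pale blocks at (508,422) and (310,500) are the large and small decoys. Next I'll move the wrist camera over the rack.

>>> send_rows([
  [[-0.5, -0.95, 0.3], [0, 0, 0], -1],
  [[-0.5, -0.95, 0.3], [0, 0, 0], -1],
  [[-0.5, -0.95, 0.3], [0, 0, 0], -1],
  [[-0.5, -0.95, 0.3], [0, 0, 0], -1],
  [[-0.5, -0.95, 0.3], [0, 0, 0], -1],
])

```text
time_s: 1.4
eef_pos: [561.9, -119.7, 268.3]
ee_rot: [0.707, 0.707, 0.0, 0.0]
wrist_force: [0.0, -0.1, -0.7]
finger_gap: 93.9
grip_force: 0.0
```

>>> send_rows([
  [[-0.5, -0.95, 0.3], [0, 0, 0], -1],
  [[-0.5, -0.95, 0.3], [0, 0, 0], -1],
  [[-0.5, -0.95, 0.3], [0, 0, 0], -1],
  [[-0.5, -0.95, 0.3], [0, 0, 0], -1],
  [[-0.5, -0.95, 0.3], [0, 0, 0], -1],
])

```text
time_s: 1.9
eef_pos: [499.4, -238.4, 305.8]
ee_rot: [0.707, 0.707, 0.0, 0.0]
wrist_force: [0.2, -0.2, 0.8]
finger_gap: 94.2
grip_force: 0.0
```

>>> send_rows([
  [[-0.5, -0.95, 0.3], [0, 0, 0], -1],
  [[-0.5, -0.95, 0.3], [0, 0, 0], -1],
  [[0, 0, 0], [0, 0, 0], -1],
  [[0, 0, 0], [0, 0, 0], -1],
])

```text
time_s: 2.3
eef_pos: [474.9, -285.1, 320.5]
ee_rot: [0.707, 0.707, 0.0, 0.0]
wrist_force: [1.0, 1.1, -0.5]
finger_gap: 94.2
grip_force: 0.0
```

```bash
python3 - <<'E'
from h import *
s=get_state();print(s["eef_pos"],s["ee_rot"],s["time_s"])
w=capture("wrist");save(w,"w1.png",s=1.3);print(np.array(w["tool_from_camera"]).round(2))
W=cloud(w,s);b=capture("side");B=cloud(b);a=capture("scene");A=cloud(a)
np.savez("w1.npz",W=W,B=B,A=A,cw=w["color"],cb=b["color"],ca=a["color"])
save(b,"side2.png",(220,240,360,390),4)
E
```

```text
[ 474.92945237 -285.10684214  320.50799937] [7.07401590e-01 7.06811835e-01 8.49327974e-05 1.13562441e-04] 2.3
[[   0.     -0.96   -0.29   84.87]
 [   1.      0.      0.      1.6 ]
 [  -0.     -0.29    0.96 -153.9 ]
 [   0.      0.      0.      1.  ]]
```

View pics/w1.png

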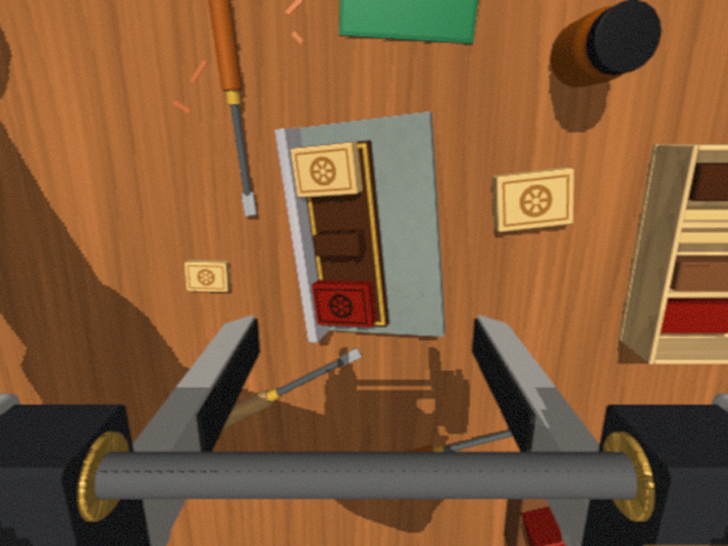

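```bash
python3 - <<'E'
from h import *
z=np.load("w1.npz")
def mm(P,C,f,name,zr=None):
    m=f(C)&np.isfinite(P[...,0])
    return m
for k in "WBA":
    P=z[k];C=z["c"+k.lower()].astype(int);hsv=cv2.cvtColor(C.astype(np.uint8),cv2.COLOR_RGB2HSV)
    roi=(P[...,0]>370)&(P[...,0]<620)&(P[...,1]<-120)&(P[...,1]>-450)&(P[...,2]>8)
    H,S,V=hsv[...,0].astype(int),hsv[...,1].astype(int),hsv[...,2].astype(int)
    masks=dict(grey=roi&(S<60)&(V>60),pale=roi&(H>15)&(H<32)&(S>60)&(V>150)&(P[...,2]>45),red=roi&((H<6)|(H>174))&(S>150)&(V>60)&(P[...,2]>45))
    for n,m in masks.items():
        p=P[m];
        if len(p)<50: print(k,n,len(p));continue
        # ransac plane
        best=None;rng=np.random.default_rng(0)
        for _ in range(300):
            q=p[rng.choice(len(p),3,False)];nn=np.cross(q[1]-q[0],q[2]-q[0]);l=np.linalg.norm(nn)
            if l<1e-6: continue
            nn/=l
            if abs(nn[2])<.8: continue
            i=abs((p-q[0])@nn)<1.5
            if best is None or i.sum()>best.sum():best=i
        q=p[best];c=q.mean(0);nn=np.linalg.svd(q-c)[2][2];nn*=np.sign(nn[2])
        print(k,n,best.sum(),"c",c.round(1),"n",nn.round(3),"tilt",np.degrees(np.arccos(nn[2])).round(1),"yaw",np.degrees(np.arctan2(-nn[1],-nn[0])).round(1))
        r=cv2.minAreaRect(q[:,:2].astype(np.float32));print("   rect",np.round(r[0],1),np.round(r[1],1),round(r[2],1))
E
```

```text
W grey 11545 c [ 474.6 -258.6  409.3] n [-0.006  0.553  0.833] tilt 33.6 yaw -89.3
   rect [ 481.8 -259.5] [ 11.1 107.2] 87.6
W pale 1710 c [ 439.5 -231.2   68.8] n [-0.344 -0.034  0.938] tilt 20.2 yaw 5.6
   rect [ 438.9 -231.5] [57.7 43.6] 6.5
W red 1156 c [ 454.2 -359.9   69.1] n [-0.34  -0.039  0.94 ] tilt 20.0 yaw 6.6
   rect [ 453.6 -360.4] [56.4 43.7] 5.7
B grey 1635 c [ 508.9 -305.    64.3] n [-0.338 -0.036  0.94 ] tilt 19.9 yaw 6.1
   rect [ 477.  -293.5] [124.4 210. ] 5.9
B pale 308 c [ 434.5 -233.    68.2] n [-0.345 -0.058  0.937] tilt 20.5 yaw 9.5
   rect [ 435.1 -232.6] [56.2 44. ] 6.0
B red 376 c [ 450.6 -361.7   69.1] n [-0.326 -0.02   0.945] tilt 19.1 yaw 3.5
   rect [ 449.9 -361.8] [56.2 43.8] 7.1
A grey 169 c [ 506.2 -270.8   25.1] n [0.314 0.087 0.945] tilt 19.0 yaw -164.5
   rect [ 476.4 -285. ] [145.2 193.4] 5.1
A pale 62 c [ 439.1 -228.9   69.4] n [-0.341 -0.031  0.939] tilt 20.0 yaw 5.2
   rect [ 437.1 -230.7] [60.7 44.3] 4.7
A red 47 c [ 460.8 -356.3   72.1] n [-0.325 -0.048  0.945] tilt 19.2 yaw 8.4
   rect [ 456.9 -357.6] [52.6 39.8] 0.5
```

The wrist view shows the pale tile at (325,170), the red tile at (343,303) and the ridge at (338,244) on the rack. The rack yaw is about 6° and the tilt 20°. Next I'll measure the mat, box and lid, and plan the grasp.

```bash
cat >> h.py <<'E'
def Rdeck(yaw,tilt=20): # columns: x up slope, y, z normal
    return R.from_euler("z",yaw,degrees=True).as_matrix()@R.from_euler("y",-tilt,degrees=True).as_matrix()
def tool(Rd,flip): # tool orientation grasping along -z of Rd, closing along its y
    s=-1 if flip else 1   # flip: tool x = -x of thing
    return np.column_stack([s*Rd[:,0],-s*Rd[:,1],-Rd[:,2]])
def delta(pos,Rt):
    s=get_state();d=(np.array(pos)-s["eef_pos"])/25
    rv=(R.from_matrix(Rt)*R.from_quat(s["ee_rot"]).inv()).as_rotvec()
    print("at",s["eef_pos"].round(1),"t",round(s["time_s"],2),"-> shift units",d.round(2),"rot",rv.round(3),"rows>=",int(np.ceil(max(abs(d).max(),np.linalg.norm(rv)/.149))))
E
python3 - <<'E'
from h import *
print(get_state()["joints"].round(2))
z=np.load("w1.npz")
for k in "WBA":
    P=z[k];hsv=cv2.cvtColor(z["c"+k.lower()],cv2.COLOR_RGB2HSV);H,S,V=[hsv[...,i].astype(int) for i in range(3)]
    m=(H>50)&(H<85)&(S>120)&(abs(P[...,2])<15)
    if m.sum()>50: r=cv2.minAreaRect(P[m][:,:2].astype(np.float32));print(k,"mat",m.sum(),P[m].mean(0).round(1),np.round(r[0],1),np.round(r[1],1),round(r[2],1))
    m=(abs(P[...,0]-505)<120)&(abs(P[...,1]-300)<140)&(P[...,2]>40)&(P[...,2]<58)
    if m.sum()>50: r=cv2.minAreaRect(P[m][:,:2].astype(np.float32));print(k,"box",m.sum(),np.round(r[0],1),np.round(r[1],1),round(r[2],1),P[m][:,2].max())
# rack frame
Rd=Rdeck(6.1)
W=z["W"];hs=cv2.cvtColor(z["cw"],cv2.COLOR_RGB2HSV).astype(int)
q=(W-np.array([480,-290,60]))@Rd
roi=(abs(q[...,0])<90)&(abs(q[...,1])<130)&(abs(q[...,2])<60)
board=roi&(hs[...,1]<70)&(hs[...,2]>60)&(q[...,0]>10)&(q[...,0]<45)
zb=np.nanmedian(q[board][:,2]);print("board z",zb,board.sum())
on=roi&(abs(q[...,2]-zb)<3)&(hs[...,1]<70);print("board x max",np.nanpercentile(q[on][:,0],99.5),"y",np.nanpercentile(q[on][:,1],[.5,99.5]))
bs=roi&(hs[...,1]<70)&(q[...,2]-zb>24)&(q[...,2]-zb<34);print("backstop x",np.nanpercentile(q[bs][:,0],[1,50,99]),"y",np.nanpercentile(q[bs][:,1],[1,99]))
rd=roi&(q[...,2]-zb>27)&(q[...,2]-zb<36)&(hs[...,1]>70);print("ridge x",np.nanpercentile(q[rd][:,0],[2,98]),"y",np.nanpercentile(q[rd][:,1],[2,98]),rd.sum())
for n,m in dict(pale=(hs[...,0]>15)&(hs[...,0]<32)&(hs[...,2]>150),red=((hs[...,0]<6)|(hs[...,0]>174))&(hs[...,2]>60)&(hs[...,1]>150)).items():
    m=m&roi&(abs(q[...,2]-zb-26)<4)
    r=cv2.minAreaRect(q[m][:,:2].astype(np.float32));print(n,m.sum(),np.round(r[0],1),np.round(r[1],1),round(r[2],1),"z",np.median(q[m][:,2])-zb)
E
```

```text
[ 0.36  0.22  0.15  1.68 -0.03  1.24  0.51]
W mat 3091 [518.7 -96.    2.8] [516.9 -96.2] [ 35.9 127.5] 88.4
B mat 1685 [516.9 -50.5   2.6] [515.8 -35.5] [158.9 128.5] 87.1
B box 128 [470.5 300.4] [ 50.5 169. ] 10.4 53.857452496996
A mat 2350 [523.9   3.4   3.1] [522.    2.8] [226.5 129.8] 87.3
A box 720 [478.  302.7] [ 61.5 166.8] 9.7 52.57248955198356
board z -6.099281254072206 4789
board x max 64.04348637662783 y [-106.55316989  101.69729361]
backstop x [-69.76273193 -63.37164267 -59.24240384] y [-104.15654416  100.44608671]
ridge x [-52.50531163  -1.92310178] y [-79.35135996  76.27014419] 937
pale 1862 [-33.7  -7.2] [183.1  68.4] 89.7 z 25.9913708030859
red 1264 [-28.9 -67.3] [44.1 60.2] 89.8 z 25.93171694292865
```

```bash
cat >> h.py <<'E'
RD=Rdeck(6.1); OD=np.array([480,-290,60])+RD@np.array([-60,-2.,-6.1])
def dk(x,y,z): return OD+RD@np.array([x,y,z],float)
E
python3 - <<'E'
from h import *
z=np.load("w1.npz")
for k in "WBA":
    q=(z[k]-OD)@RD;hs=cv2.cvtColor(z["c"+k.lower()],cv2.COLOR_RGB2HSV).astype(int)
    for n,m in dict(pale=(hs[...,0]>15)&(hs[...,0]<32)&(hs[...,2]>150)&(hs[...,1]>50),red=((hs[...,0]<6)|(hs[...,0]>174))&(hs[...,2]>60)&(hs[...,1]>150)).items():
        m=m&(abs(q[...,2]-26)<3)&(abs(abs(q[...,1])-65)<35)&(abs(q[...,0]-30)<50)
        r=cv2.minAreaRect(q[m][:,:2].astype(np.float32));print(k,n,m.sum(),np.round(r[0],1),np.round(r[1],1),round(r[2],1),"z",np.median(q[m][:,2]).round(1))
print(OD)
delta(dk(33,66,110),tool(RD,False))
E
```

```text
W pale 1839 [30.1 64.5] [62.  43.6] 0.2 z 26.0
W red 1238 [ 31.  -65.4] [44.1 60. ] 89.6 z 25.9
B pale 398 [26.4 64.3] [45.4 60.5] 89.0 z 27.0
B red 503 [ 27.4 -65.8] [59.4 45.1] 0.4 z 26.9
A pale 79 [29.5 65.5] [44.3 66.7] 89.0 z 26.5
A red 60 [ 36.1 -61.9] [39.5 57.1] 89.4 z 26.3
[ 426.22471642 -297.75830855   33.74666641]
at [ 475.4 -284.   320.1] t 2.45 -> shift units [-2.51  2.05 -6.87] rot [ 0.284 -0.255 -1.45 ] rows>= 11
```

>>> send_rows([
  [[-0.21, 0.17, -0.57], [0.024, -0.021, -0.121], -0.36],
  [[-0.21, 0.17, -0.57], [0.024, -0.021, -0.121], -0.36],
  [[-0.21, 0.17, -0.57], [0.024, -0.021, -0.121], -0.36],
  [[-0.21, 0.17, -0.57], [0.024, -0.021, -0.121], -0.36],
  [[-0.21, 0.17, -0.57], [0.024, -0.021, -0.121], -0.36],
], squeeze=20)

```text
time_s: 2.95
eef_pos: [448.9, -262.9, 248.5]
ee_rot: [0.884, 0.461, 0.079, -0.006]
wrist_force: [0.0, 0.5, -0.3]
finger_gap: 64.3
grip_force: 0.0
```

>>> send_rows([
  [[-0.21, 0.17, -0.57], [0.024, -0.021, -0.121], -0.36],
  [[-0.21, 0.17, -0.57], [0.024, -0.021, -0.121], -0.36],
  [[-0.21, 0.17, -0.57], [0.024, -0.021, -0.121], -0.36],
  [[-0.21, 0.17, -0.57], [0.024, -0.021, -0.121], -0.36],
  [[-0.21, 0.17, -0.57], [0.024, -0.021, -0.121], -0.36],
])

```text
time_s: 3.45
eef_pos: [422.5, -241.7, 177.3]
ee_rot: [0.974, 0.171, 0.149, -0.01]
wrist_force: [1.1, -0.6, -0.1]
finger_gap: 64.2
grip_force: 0.0
```

>>> send_rows([
  [[-0.21, 0.17, -0.57], [0.024, -0.021, -0.121], -0.36],
  [[-0.21, 0.17, -0.57], [0.024, -0.021, -0.121], -0.36],
  [[0, 0, 0], [0, 0, 0], -0.36],
  [[0, 0, 0], [0, 0, 0], -0.36],
])

```text
time_s: 3.85
eef_pos: [412.5, -233.7, 149.9]
ee_rot: [0.983, 0.053, 0.173, -0.012]
wrist_force: [0.7, -0.1, 0.6]
finger_gap: 64.2
grip_force: 0.0
```

```bash
cat >> h.py <<'E'
def tiles(P,C,tag):
    q=(P-OD)@RD;hs=cv2.cvtColor(C,cv2.COLOR_RGB2HSV).astype(int)
    for n,m in dict(pale=(hs[...,0]>15)&(hs[...,0]<32)&(hs[...,2]>150)&(hs[...,1]>50),red=((hs[...,0]<6)|(hs[...,0]>174))&(hs[...,2]>60)&(hs[...,1]>150)).items():
        m=m&(q[...,2]>8)&(q[...,2]<45)&(abs(q[...,1])<100)&(abs(q[...,0]-30)<60)
        if m.sum()<40: continue
        zz=np.percentile(q[m][:,2],[50])[0];m=m&(abs(q[...,2]-zz)<3)
        r=cv2.minAreaRect(q[m][:,:2].astype(np.float32));print(tag,n,m.sum(),np.round(r[0],1),np.round(r[1],1),round(r[2],1),"z",zz.round(1))
E
python3 - <<'E'
from h import *
s=get_state();print(s["joints"].round(2),s["finger_gap"],((s["eef_pos"]-OD)@RD).round(1))
w=capture("wrist");save(w,"w2.png");P=cloud(w,s);tiles(P,w["color"],"W")
q=(P-OD)@RD;g=(abs(q[...,2])<6)&(q[...,0]>75)&(q[...,0]<115)&(abs(q[...,1])<90)
p=P[g];c=p.mean(0);n=np.linalg.svd(p-c)[2][2];print("board z",np.median(q[g][:,2]),n*np.sign(n[2]),RD[:,2],g.sum())
delta(dk(31,65,37),tool(RD,False))
E
```

```text
[ 0.37  0.15  0.24  2.25 -0.54  0.54 -0.42] 64.16087896433834 [ 33.3  65.2 111.4]
W pale 3795 [29.6 64.4] [60.6 43.6] 0.1 z 26.0
W red 3634 [ 30.5 -65.4] [59.3 44.1] 0.4 z 26.0
board z 0.17814954874722821 [-0.34121495 -0.03668319  0.93926924] [-0.34008361 -0.03634445  0.93969262] 12631
at [ 412.9 -234.1  150.2] t 3.9 -> shift units [ 0.91  0.11 -2.84] rot [-0.004  0.    -0.001] rows>= 3
```

View pics/w2.png

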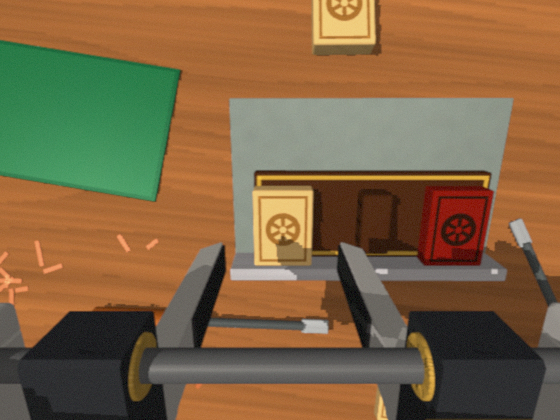

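The close view shows the pale tile at (283,226) between the fingers and clear of the ridge at (377,222). I'm descending to grasp it.

>>> send_rows([
  [[0.15, 0.01, -0.47], [0, 0, 0], -0.36],
  [[0.15, 0.01, -0.47], [0, 0, 0], -0.36],
  [[0.15, 0.01, -0.47], [0, 0, 0], -0.36],
  [[0.15, 0.01, -0.47], [0, 0, 0], -0.36],
  [[0.15, 0.01, -0.47], [0, 0, 0], -0.36],
])

```text
time_s: 4.4
eef_pos: [432.1, -233.1, 91.0]
ee_rot: [0.983, 0.052, 0.174, -0.011]
wrist_force: [0.9, 0.2, 0.2]
finger_gap: 63.9
grip_force: 0.0
```

>>> send_rows([
  [[0.15, 0.01, -0.47], [0, 0, 0], -0.36],
  [[0, 0, 0], [0, 0, 0], 0.3],
  [[0, 0, 0], [0, 0, 0], 0.3],
  [[0, 0, 0], [0, 0, 0], 0.3],
  [[0, 0, 0], [0, 0, 0], 0.3],
])

```text
time_s: 4.9
eef_pos: [435.0, -232.6, 79.4]
ee_rot: [0.983, 0.051, 0.174, -0.011]
wrist_force: [1.8, -0.1, -0.6]
finger_gap: 43.8
grip_force: 20.0
```

```bash
python3 - <<'E'
from h import *
s=get_state();print(s["finger_gap"],s["grip_force"],s["wrist_force"],((s["eef_pos"]-OD)@RD).round(1))
RM=R.from_euler("z",-2.5,degrees=True).as_matrix()
Q=(s["eef_pos"]);delta(Q+RD[:,2]*75,tool(RD,False))
delta([520,55,85],tool(RM,False))
E
```

```text
43.763565814863156 19.995729625225067 [ 1.80681544 -0.09871489 -0.5795485 ] [30.3 63.9 37.6]
at [ 435.  -232.6   79.4] t 4.9 -> shift units [-1.02 -0.11  2.82] rot [-0.005  0.001  0.002] rows>= 3
at [ 435.  -232.6   79.4] t 4.9 -> shift units [ 3.4  11.5   0.22] rot [-0.015  0.35  -0.146] rows>= 12
```

>>> send_rows([
  [[-0.25, -0.03, 0.7], [0, 0, 0], 0.3],
  [[-0.25, -0.03, 0.7], [0, 0, 0], 0.3],
  [[-0.25, -0.03, 0.7], [0, 0, 0], 0.3],
  [[-0.25, -0.03, 0.7], [0, 0, 0], 0.3],
  [[0.37, 0.97, -0.22], [-0.001, 0.029, -0.012], 0.3],
])

```text
time_s: 5.4
eef_pos: [418.4, -214.1, 146.0]
ee_rot: [0.986, 0.042, 0.161, -0.009]
wrist_force: [1.2, 0.2, -1.0]
finger_gap: 44.1
grip_force: 20.0
```

>>> send_rows([
  [[0.37, 0.97, -0.22], [-0.001, 0.029, -0.012], 0.3],
  [[0.37, 0.97, -0.22], [-0.001, 0.029, -0.012], 0.3],
  [[0.37, 0.97, -0.22], [-0.001, 0.029, -0.012], 0.3],
  [[0.37, 0.97, -0.22], [-0.001, 0.029, -0.012], 0.3],
  [[0.37, 0.97, -0.22], [-0.001, 0.029, -0.012], 0.3],
])

```text
time_s: 5.9
eef_pos: [465.4, -88.9, 116.1]
ee_rot: [0.996, 0.015, 0.087, -0.007]
wrist_force: [-0.0, 0.3, -0.7]
finger_gap: 43.9
grip_force: 20.0
```

>>> send_rows([
  [[0.37, 0.97, -0.22], [-0.001, 0.029, -0.012], 0.3],
  [[0.37, 0.97, -0.22], [-0.001, 0.029, -0.012], 0.3],
  [[0.37, 0.97, -0.22], [-0.001, 0.029, -0.012], 0.3],
  [[0.37, 0.97, -0.22], [-0.001, 0.029, -0.012], 0.3],
  [[0.37, 0.97, -0.22], [-0.001, 0.029, -0.012], 0.3],
])

```text
time_s: 6.4
eef_pos: [511.6, 32.4, 88.5]
ee_rot: [1.0, -0.016, 0.015, -0.002]
wrist_force: [-0.5, -0.3, -0.6]
finger_gap: 44.0
grip_force: 20.0
```

>>> send_rows([
  [[0.37, 0.97, -0.22], [-0.001, 0.029, -0.012], 0.3],
  [[0, 0, 0], [0, 0, 0], 0.3],
  [[0, 0, 0], [0, 0, 0], 0.3],
])

```text
time_s: 6.7
eef_pos: [520.4, 55.7, 82.8]
ee_rot: [1.0, -0.021, 0.001, -0.002]
wrist_force: [-0.1, -1.3, -0.4]
finger_gap: 43.8
grip_force: 20.0
```

```bash
python3 - <<'E'
from h import *
s=get_state();print(s["finger_gap"],s["grip_force"],s["joints"].round(2))
RM=R.from_euler("z",-2.5,degrees=True).as_matrix()
delta([520,55,31.5],tool(RM,False))
w=capture("wrist");save(w,"w3.png")
E
```

```text
43.820153434856614 19.997626841068268 [-0.35  0.44  0.23  1.99 -0.15  0.72 -1.64]
at [520.4  55.7  82.8] t 6.7 -> shift units [-0.01 -0.03 -2.05] rot [-0.003  0.001 -0.002] rows>= 3
```

View pics/w3.png

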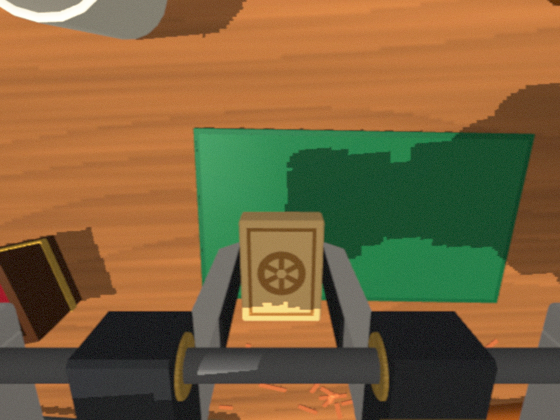

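The wrist view shows the pale tile held squarely at (281,270), above the mat. I'm lowering and releasing it.

>>> send_rows([
  [[0, 0, -0.6], [0, 0, 0], 0.3],
  [[0, 0, -0.6], [0, 0, 0], 0.3],
  [[0, 0, -0.5], [0, 0, 0], 0.3],
  [[0, 0, -0.3], [0, 0, 0], 0.3],
  [[0, 0, -0.06], [0, 0, 0], 0.3],
])

```text
time_s: 7.25
eef_pos: [520.1, 55.0, 30.9]
ee_rot: [1.0, -0.022, 0.0, -0.002]
wrist_force: [-0.3, 0.3, -0.7]
finger_gap: 43.6
grip_force: 20.0
```

>>> send_rows([
  [[0, 0, -0.02], [0, 0, 0], 0.3],
  [[0, 0, 0], [0, 0, 0], -0.1],
  [[0, 0, 0], [0, 0, 0], -0.36],
  [[0, 0, 0.4], [0, 0, 0], -0.36],
  [[0, 0, 0.8], [0, 0, 0], -0.36],
])

```text
time_s: 7.75
eef_pos: [519.8, 55.4, 61.1]
ee_rot: [1.0, -0.022, -0.0, -0.002]
wrist_force: [0.6, -0.0, -0.1]
finger_gap: 64.0
grip_force: 0.0
```

>>> send_rows([
  [[0, 0, 0.9], [0, 0, 0], -0.36],
  [[0, 0, 0.9], [0, 0, 0], -0.36],
  [[0, 0, 0], [0, 0, 0], -0.36],
])

```text
time_s: 8.05
eef_pos: [522.1, 55.7, 109.3]
ee_rot: [1.0, -0.022, 0.003, -0.002]
wrist_force: [0.1, 0.5, -0.3]
finger_gap: 63.8
grip_force: 0.0
```

```bash
python3 - <<'E'
from h import *
s=get_state();w=capture("wrist");P=cloud(w,s);hs=cv2.cvtColor(w["color"],cv2.COLOR_RGB2HSV).astype(int)
m=(hs[...,0]>15)&(hs[...,0]<32)&(hs[...,1]>50)&(abs(P[...,0]-520)<60)&(abs(P[...,1]-55)<50)&(P[...,2]>12)&(P[...,2]<45)
r=cv2.minAreaRect(P[m][:,:2].astype(np.float32));print("pale on mat",r,np.percentile(P[m][:,2],[10,50,90]))
m=(hs[...,0]>50)&(hs[...,0]<85)&(hs[...,1]>100)&(abs(P[...,2])<12)
r=cv2.minAreaRect(P[m][:,:2].astype(np.float32));print("mat",r,np.median(P[m][:,2]))
delta(dk(31,-65,110),tool(RD,False))
E
```

```text
pale on mat ((519.9829711914062, 55.29621887207031), (44.050628662109375, 60.492454528808594), 87.87598419189453) [17.70738095 18.65915389 19.53803371]
mat ((522.4042358398438, 1.3561553955078125), (229.22702026367188, 129.5285186767578), 86.76722717285156) 2.842535805652602
at [521.4  55.7 107.8] t 8.1 -> shift units [ -3.87 -16.76   1.6 ] rot [ 0.006 -0.345  0.148] rows>= 17
```

>>> send_rows([
  [[-0.2, -0.9, 0.2], [0, -0.019, 0.008], -0.36],
  [[-0.215, -0.93, 0.2], [0, -0.019, 0.008], -0.36],
  [[-0.215, -0.93, 0.2], [0, -0.019, 0.008], -0.36],
  [[-0.215, -0.93, 0.2], [0, -0.019, 0.008], -0.36],
  [[-0.215, -0.93, 0.2], [0, -0.019, 0.008], -0.36],
])

```text
time_s: 8.6
eef_pos: [493.3, -60.8, 130.7]
ee_rot: [0.999, -0.001, 0.048, -0.003]
wrist_force: [0.3, -0.7, -0.3]
finger_gap: 64.0
grip_force: 0.0
```

>>> send_rows([
  [[-0.215, -0.93, 0.2], [0, -0.019, 0.008], -0.36],
  [[-0.215, -0.93, 0.2], [0, -0.019, 0.008], -0.36],
  [[-0.215, -0.93, 0.2], [0, -0.019, 0.008], -0.36],
  [[-0.215, -0.93, 0], [0, -0.019, 0.008], -0.36],
  [[-0.215, -0.93, 0], [0, -0.019, 0.008], -0.36],
])

```text
time_s: 9.1
eef_pos: [466.6, -177.1, 145.8]
ee_rot: [0.995, 0.019, 0.096, -0.004]
wrist_force: [0.3, -0.6, 0.5]
finger_gap: 64.0
grip_force: 0.0
```

>>> send_rows([
  [[-0.215, -0.93, 0], [0, -0.019, 0.008], -0.36],
  [[-0.215, -0.93, 0], [0, -0.019, 0.008], -0.36],
  [[-0.215, -0.93, 0], [0, -0.019, 0.008], -0.36],
  [[-0.215, -0.93, 0], [0, -0.019, 0.008], -0.36],
  [[-0.215, -0.93, 0], [0, -0.019, 0.008], -0.36],
])

```text
time_s: 9.6
eef_pos: [439.7, -293.2, 145.5]
ee_rot: [0.989, 0.039, 0.143, -0.005]
wrist_force: [0.4, 0.2, -0.3]
finger_gap: 63.8
grip_force: 0.0
```

>>> send_rows([
  [[-0.215, -0.93, 0], [0, -0.019, 0.008], -0.36],
  [[-0.215, -0.93, 0], [0, -0.019, 0.008], -0.36],
  [[-0.215, -0.93, 0], [0, -0.019, 0.008], -0.36],
  [[0, 0, 0], [0, 0, 0], -0.36],
  [[0, 0, 0], [0, 0, 0], -0.36],
])

```text
time_s: 10.1
eef_pos: [423.6, -362.2, 145.4]
ee_rot: [0.984, 0.05, 0.17, -0.006]
wrist_force: [0.1, 0.2, 0.4]
finger_gap: 63.7
grip_force: 0.0
```

```bash
python3 - <<'E'
from h import *
s=get_state();w=capture("wrist");P=cloud(w,s);tiles(P,w["color"],"W")
print(s["joints"].round(2));delta(dk(31,-65,37),tool(RD,False))
E
```

```text
W pale 2014 [34.6 -2.7] [ 66.4 176.6] 0.2 z 10.5
W red 3683 [ 30.1 -65.3] [59.8 42.9] 0.3 z 26.1
[ 0.57  0.32  0.26  2.04 -0.59  0.65 -0.21]
at [ 424.  -361.6  145.5] t 10.15 -> shift units [ 1.02  0.04 -2.66] rot [ 0.006 -0.006  0.005] rows>= 3
```

>>> send_rows([
  [[0.17, 0, -0.44], [0.001, -0.001, 0.001], -0.36],
  [[0.17, 0, -0.44], [0.001, -0.001, 0.001], -0.36],
  [[0.17, 0.01, -0.44], [0.001, -0.001, 0.001], -0.36],
  [[0.17, 0.01, -0.44], [0.001, -0.001, 0.001], -0.36],
  [[0.17, 0, -0.44], [0.001, -0.001, 0.001], -0.36],
])

```text
time_s: 10.65
eef_pos: [445.7, -361.4, 89.6]
ee_rot: [0.983, 0.053, 0.173, -0.009]
wrist_force: [1.1, -0.2, 0.3]
finger_gap: 63.6
grip_force: 0.0
```

>>> send_rows([
  [[0.17, 0, -0.44], [0.001, -0.001, 0], -0.36],
  [[0, 0, 0], [0, 0, 0], 0.3],
  [[0, 0, 0], [0, 0, 0], 0.3],
  [[0, 0, 0], [0, 0, 0], 0.3],
  [[0, 0, 0], [0, 0, 0], 0.3],
])

```text
time_s: 11.15
eef_pos: [449.6, -361.8, 79.8]
ee_rot: [0.983, 0.052, 0.174, -0.009]
wrist_force: [-0.2, -0.6, 0.4]
finger_gap: 43.8
grip_force: 20.0
```

>>> send_rows([
  [[-0.25, -0.03, 0.7], [0, 0, 0], 0.3],
  [[-0.25, -0.03, 0.7], [0, 0, 0], 0.3],
  [[-0.25, -0.03, 0.7], [0, 0, 0], 0.3],
  [[-0.25, -0.03, 0.7], [0, 0, 0], 0.3],
])

```text
time_s: 11.55
eef_pos: [424.3, -364.8, 150.6]
ee_rot: [0.983, 0.052, 0.174, -0.009]
wrist_force: [0.3, 0.2, -0.7]
finger_gap: 43.9
grip_force: 20.0
```

```bash
python3 - <<'E'
from h import *
s=get_state();print(s["finger_gap"],((s["eef_pos"]-OD)@RD).round(1))
RM=R.from_euler("z",-2.5,degrees=True).as_matrix()
delta([520,-50,85],tool(RM,False))
E
```

```text
43.88304582506936 [ 31.5 -66.4 112.9]
at [ 424.3 -364.8  150.6] t 11.55 -> shift units [ 3.83 12.59 -2.63] rot [-0.01   0.35  -0.149] rows>= 13
```

>>> send_rows([
  [[0.27, 0.9, 0], [0, 0.025, -0.011], 0.3],
  [[0.27, 0.9, 0], [0, 0.025, -0.011], 0.3],
  [[0.27, 0.9, 0], [0, 0.025, -0.011], 0.3],
  [[0.27, 0.9, 0], [0, 0.025, -0.011], 0.3],
  [[0.27, 0.9, 0], [0, 0.025, -0.011], 0.3],
])

```text
time_s: 12.05
eef_pos: [458.6, -251.4, 150.1]
ee_rot: [0.993, 0.025, 0.112, -0.007]
wrist_force: [0.3, -0.2, -1.1]
finger_gap: 43.6
grip_force: 20.0
```

>>> send_rows([
  [[0.27, 0.9, 0], [0, 0.025, -0.011], 0.3],
  [[0.27, 0.9, 0], [0, 0.025, -0.011], 0.3],
  [[0.27, 0.9, 0], [0, 0.025, -0.011], 0.3],
  [[0.28, 0.9, -0.44], [0, 0.025, -0.01], 0.3],
  [[0.28, 0.9, -0.44], [0, 0.025, -0.01], 0.3],
])

```text
time_s: 12.55
eef_pos: [493.1, -138.8, 128.0]
ee_rot: [0.999, -0.002, 0.05, -0.006]
wrist_force: [0.4, -0.3, -1.0]
finger_gap: 43.7
grip_force: 20.0
```

>>> send_rows([
  [[0.28, 0.9, -0.44], [0, 0.025, -0.01], 0.3],
  [[0.28, 0.9, -0.44], [0, 0.025, -0.01], 0.3],
  [[0.28, 0.9, -0.44], [0, 0.025, -0.01], 0.3],
  [[0.28, 0.89, -0.44], [0, 0.025, -0.01], 0.3],
  [[0, 0, 0], [0, 0, 0], 0.3],
])

```text
time_s: 13.05
eef_pos: [521.1, -46.7, 82.6]
ee_rot: [1.0, -0.02, -0.001, -0.005]
wrist_force: [0.3, -0.1, 0.3]
finger_gap: 43.9
grip_force: 20.0
```

```bash
python3 - <<'E'
from h import *
s=get_state();print(s["finger_gap"])
RM=R.from_euler("z",-2.5,degrees=True).as_matrix()
delta([520,-50,30.7],tool(RM,False))
E
```

```text
43.871948910933845
at [521.1 -46.7  82.6] t 13.05 -> shift units [-0.04 -0.13 -2.08] rot [-0.01  -0.001 -0.003] rows>= 3
```

>>> send_rows([
  [[0, -0.05, -0.6], [-0.003, 0, -0.001], 0.3],
  [[0, -0.05, -0.6], [-0.003, 0, -0.001], 0.3],
  [[0, 0, -0.5], [-0.003, 0, -0.001], 0.3],
  [[0, 0, -0.3], [0, 0, 0], 0.3],
  [[0, 0, -0.06], [0, 0, 0], 0.3],
])

```text
time_s: 13.55
eef_pos: [520.2, -52.7, 31.8]
ee_rot: [1.0, -0.024, -0.0, -0.0]
wrist_force: [0.4, 0.1, -0.4]
finger_gap: 43.9
grip_force: 20.0
```

>>> send_rows([
  [[0, 0, -0.03], [0, 0, 0], 0.3],
  [[0, 0, 0], [0, 0, 0], -0.1],
  [[0, 0, 0], [0, 0, 0], -0.36],
  [[0, 0, 0.4], [0, 0, 0], -0.36],
  [[0, 0, 0.8], [0, 0, 0], -0.36],
])

```text
time_s: 14.05
eef_pos: [520.0, -52.5, 61.9]
ee_rot: [1.0, -0.024, -0.001, -0.0]
wrist_force: [-0.2, 0.3, -0.3]
finger_gap: 63.8
grip_force: 0.0
```

>>> send_rows([
  [[0, 0, 0.9], [0, 0, 0], -0.36],
  [[0, 0, 0.9], [0, 0, 0], -0.36],
  [[0, 0, 0], [0, 0, 0], -0.36],
])

```text
time_s: 14.35
eef_pos: [522.2, -52.6, 110.1]
ee_rot: [1.0, -0.024, 0.003, -0.0]
wrist_force: [0.0, 0.2, -0.7]
finger_gap: 63.8
grip_force: 0.0
```

```bash
cat >> h.py <<'E'
def matlook(P,C):
    hs=cv2.cvtColor(C,cv2.COLOR_RGB2HSV).astype(int)
    for n,m in dict(pale=(hs[...,0]>15)&(hs[...,0]<32)&(hs[...,1]>50),red=((hs[...,0]<6)|(hs[...,0]>174))&(hs[...,1]>150)).items():
        m=m&(abs(P[...,0]-522)<70)&(abs(P[...,1])<110)&(P[...,2]>14)&(P[...,2]<30)
        if m.sum()>50:
            r=cv2.minAreaRect(P[m][:,:2].astype(np.float32));print(n,np.round(r[0],1),np.round(r[1],1),round(r[2],1),np.percentile(P[m][:,2],[10,50,90]).round(1))
E
python3 - <<'E'
from h import *
s=get_state();w=capture("wrist");P=cloud(w,s);matlook(P,w["color"])
b=capture("side");a=capture("scene");B=cloud(b);A=cloud(a);tiles(B,b["color"],"B")
for Q in (A,B):
    m=(abs(Q[...,0]-490)<90)&(abs(Q[...,1]-300)<120)&(Q[...,2]>44)&(Q[...,2]<56)
    r=cv2.minAreaRect(Q[m][:,:2].astype(np.float32));print("box",m.sum(),np.round(r[0],1),np.round(r[1],1),round(r[2],1),np.median(Q[m][:,2]))
delta(dk(33,0,110),tool(RD,False))
E
```

```text
pale [518.8   1.1] [152.6  60.4] 88.6 [17.6 18.6 19.5]
red [520.2 -52.6] [42.7 59.3] 87.3 [17.8 18.7 19.5]
B pale 186 [31.6 -2.8] [ 66.5 177.9] 0.4 z 11.4
box 532 [478.7 302.6] [ 62.5 166.6] 10.3 48.93921104150158
box 208 [473.4 302. ] [ 57.8 172.4] 9.9 48.67629960008714
at [520.5 -52.4 106.8] t 14.5 -> shift units [-4.03 -9.84  1.67] rot [ 0.01  -0.349  0.152] rows>= 10
```

>>> send_rows([
  [[-0.37, -0.9, 0.3], [0.001, -0.032, 0.014], -0.36],
  [[-0.37, -0.9, 0.3], [0.001, -0.032, 0.014], -0.36],
  [[-0.37, -0.9, 0.3], [0.001, -0.032, 0.014], -0.36],
  [[-0.37, -0.9, 0.3], [0.001, -0.032, 0.014], -0.36],
  [[-0.37, -0.9, 0.3], [0.001, -0.032, 0.014], -0.36],
])

```text
time_s: 15.0
eef_pos: [473.5, -165.7, 143.8]
ee_rot: [0.997, 0.012, 0.08, -0.005]
wrist_force: [1.0, -0.5, -1.0]
finger_gap: 64.1
grip_force: 0.0
```

>>> send_rows([
  [[-0.37, -0.9, 0.2], [0.001, -0.032, 0.014], -0.36],
  [[-0.37, -0.9, 0], [0.001, -0.032, 0.014], -0.36],
  [[-0.37, -0.9, 0], [0.001, -0.032, 0.014], -0.36],
  [[-0.37, -0.9, 0], [0.001, -0.032, 0.014], -0.36],
  [[-0.37, -0.9, 0], [0.001, -0.032, 0.014], -0.36],
])

```text
time_s: 15.5
eef_pos: [427.3, -278.2, 148.6]
ee_rot: [0.986, 0.047, 0.16, -0.009]
wrist_force: [0.5, 0.2, 0.5]
finger_gap: 63.7
grip_force: 0.0
```

>>> send_rows([
  [[-0.35, -0.85, 0], [0.001, -0.03, 0.013], -0.36],
  [[0, 0, 0], [0, 0, 0], -0.36],
  [[0, 0, 0], [0, 0, 0], -0.36],
])

```text
time_s: 15.8
eef_pos: [418.8, -298.8, 148.5]
ee_rot: [0.983, 0.052, 0.173, -0.01]
wrist_force: [-0.2, 0.6, -0.2]
finger_gap: 64.2
grip_force: 0.0
```

```bash
python3 - <<'E'
from h import *
s=get_state();w=capture("wrist");save(w,"w4.png");P=cloud(w,s);q=(P-OD)@RD
m=(abs(q[...,2]-32)<3)&(abs(q[...,1])<30)&(q[...,0]>3)&(q[...,0]<70)
r=cv2.minAreaRect(q[m][:,:2].astype(np.float32));print("ridge",m.sum(),r,np.median(q[m][:,2]))
m=(abs(q[...,2]-10)<2.5)&(q[...,0]>2)&(q[...,0]<85)&(abs(q[...,1])<105)
r=cv2.minAreaRect(q[m][:,:2].astype(np.float32));print("plate",m.sum(),r)
delta(dk(35,-2,37.5),tool(RD,False))
E
```

```text
ridge 1776 ((35.19063949584961, -3.6351823806762695), (45.11805725097656, 22.17320442199707), 0.5422572493553162) 31.956656093057152
plate 16738 ((36.12286376953125, -3.5757827758789062), (68.23109436035156, 180.28756713867188), 0.011143278330564499)
at [ 419.3 -298.2  148.7] t 15.85 -> shift units [ 1.08  0.02 -2.71] rot [-0.002 -0.    -0.001] rows>= 3
```

View pics/w4.png

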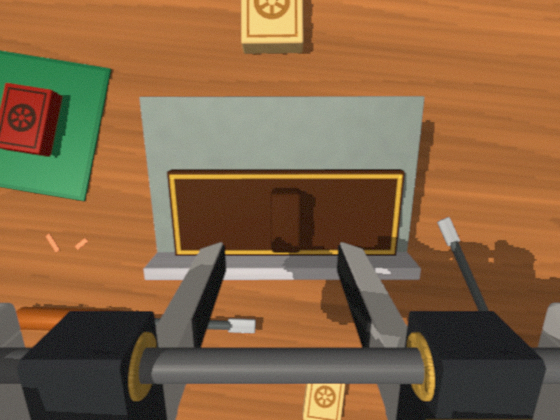

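The wrist view shows the bare lid, with its ridge at (285,220) between the fingers. I'm grasping the ridge.

>>> send_rows([
  [[0.16, 0, -0.39], [0, 0, 0], -0.36],
  [[0.15, -0.01, -0.39], [0, 0, 0], -0.36],
  [[0.16, -0.01, -0.39], [0, 0, 0], -0.36],
  [[0.15, -0.01, -0.39], [0, 0, 0], -0.36],
  [[0.16, -0.01, -0.39], [0, 0, 0], -0.36],
], squeeze=45)

```text
time_s: 16.35
eef_pos: [439.2, -299.5, 99.3]
ee_rot: [0.983, 0.053, 0.174, -0.01]
wrist_force: [-0.7, 0.3, -0.1]
finger_gap: 64.3
grip_force: 0.0
```

>>> send_rows([
  [[0.15, 0, -0.39], [0, 0, 0], -0.36],
  [[0.15, 0, -0.35], [0, 0, 0], -0.36],
  [[0, 0, 0], [0, 0, 0], 0.7],
  [[0, 0, 0], [0, 0, 0], 0.7],
  [[0, 0, 0], [0, 0, 0], 0.7],
])

```text
time_s: 16.85
eef_pos: [446.3, -299.9, 82.3]
ee_rot: [0.983, 0.053, 0.174, -0.01]
wrist_force: [-0.5, 0.1, -0.2]
finger_gap: 43.2
grip_force: 0.0
```

>>> send_rows([
  [[0, 0, 0], [0, 0, 0], 0.7],
  [[0, 0, 0], [0, 0, 0], 0.7],
])

```text
time_s: 17.05
eef_pos: [446.4, -299.8, 82.3]
ee_rot: [0.983, 0.053, 0.174, -0.01]
wrist_force: [0.3, 0.1, 0.1]
finger_gap: 27.1
grip_force: 0.0
```

```bash
python3 - <<'E'
from h import *
s=get_state();print(s["finger_gap"],s["grip_force"],s["wrist_force"],((s["eef_pos"]-OD)@RD).round(1))
RB=R.from_euler("z",10,degrees=True).as_matrix()
delta(dk(36,-3.5,115),tool(RD,False));delta([478,180,170],tool(RB,False))
E
```

```text
27.124573560007246 0.0 [0.34928392 0.05363413 0.1332726 ] [35.3 -4.2 38.8]
at [ 446.4 -299.8   82.3] t 17.05 -> shift units [-1.01 -0.08  2.87] rot [-0.001  0.002 -0.001] rows>= 3
at [ 446.4 -299.8   82.3] t 17.05 -> shift units [ 1.26 19.19  3.51] rot [-0.05   0.347  0.067] rows>= 20
```

>>> send_rows([
  [[0.015, 0.02, -0.04], [0, 0, 0], 0.7],
  [[0, 0, 0], [0, 0, 0], 0.7],
  [[0, 0, 0], [0, 0, 0], 0.7],
  [[0, 0, 0], [0, 0, 0], 0.7],
])

```text
time_s: 17.45
eef_pos: [446.7, -299.5, 81.6]
ee_rot: [0.983, 0.053, 0.174, -0.01]
wrist_force: [-8.4, 1.4, 16.0]
finger_gap: 21.8
grip_force: 45.0
```

>>> send_rows([
  [[-0.08, -0.01, 0.24], [0, 0, 0], 0.7],
  [[-0.17, -0.02, 0.48], [0, 0, 0], 0.7],
  [[-0.17, -0.02, 0.48], [0, 0, 0], 0.7],
  [[-0.17, -0.02, 0.48], [0, 0, 0], 0.7],
  [[-0.17, -0.02, 0.48], [0, 0, 0], 0.7],
])

```text
time_s: 17.95
eef_pos: [427.4, -301.6, 136.3]
ee_rot: [0.983, 0.053, 0.174, -0.01]
wrist_force: [-0.3, 0.2, -1.1]
finger_gap: 21.6
grip_force: 45.0
```

>>> send_rows([
  [[-0.17, -0.02, 0.48], [0, 0, 0], 0.7],
  [[-0.17, -0.02, 0.48], [0, 0, 0], 0.7],
])

```text
time_s: 18.15
eef_pos: [418.9, -302.5, 160.1]
ee_rot: [0.983, 0.053, 0.174, -0.01]
wrist_force: [0.4, -0.5, -2.2]
finger_gap: 21.7
grip_force: 45.0
```

```bash
python3 - <<'E'
from h import *
s=get_state();print(s["finger_gap"],s["grip_force"],s["wrist_force"],((s["eef_pos"]-OD)@RD).round(1))
RB=R.from_euler("z",10,degrees=True).as_matrix()
delta([470,120,210],tool(RB,False))
E
```

```text
21.670708656041874 44.999306201934814 [ 0.35744243 -0.48324922 -2.19222746] [ 35.9  -4.  121.4]
at [ 418.9 -302.5  160.1] t 18.15 -> shift units [ 2.04 16.9   2.  ] rot [-0.05   0.347  0.067] rows>= 17
```

>>> send_rows([
  [[0.1, 0.5, 0.2], [-0.0025, 0.0174, 0.0034], 0.7],
  [[0.1, 0.85, 0.2], [-0.0025, 0.0174, 0.0034], 0.7],
  [[0.1, 0.85, 0.2], [-0.0025, 0.0174, 0.0034], 0.7],
  [[0.1, 0.85, 0.2], [-0.0025, 0.0174, 0.0034], 0.7],
  [[0.1, 0.85, 0.2], [-0.0025, 0.0174, 0.0034], 0.7],
])

```text
time_s: 18.65
eef_pos: [431.5, -204.3, 184.7]
ee_rot: [0.99, 0.062, 0.13, -0.007]
wrist_force: [0.6, -0.1, -0.6]
finger_gap: 21.3
grip_force: 45.0
```

>>> send_rows([
  [[0.1, 0.85, 0.2], [-0.0025, 0.0174, 0.0034], 0.7],
  [[0.1, 0.85, 0.2], [-0.0025, 0.0174, 0.0034], 0.7],
  [[0.1, 0.85, 0.2], [-0.0025, 0.0174, 0.0034], 0.7],
  [[0.1, 0.85, 0.2], [-0.0025, 0.0174, 0.0034], 0.7],
  [[0.1, 0.85, 0.2], [-0.0025, 0.0174, 0.0034], 0.7],
])

```text
time_s: 19.15
eef_pos: [444.0, -98.2, 209.8]
ee_rot: [0.994, 0.07, 0.087, -0.005]
wrist_force: [0.0, -0.3, -1.7]
finger_gap: 21.6
grip_force: 45.0
```

>>> send_rows([
  [[0.1, 0.85, 0], [-0.0025, 0.0174, 0.0034], 0.7],
  [[0.1, 0.85, 0], [-0.0025, 0.0174, 0.0034], 0.7],
  [[0.1, 0.85, 0], [-0.0025, 0.0174, 0.0034], 0.7],
  [[0.1, 0.85, 0], [-0.0025, 0.0174, 0.0034], 0.7],
  [[0.1, 0.85, 0], [-0.0025, 0.0174, 0.0034], 0.7],
])

```text
time_s: 19.65
eef_pos: [456.6, 8.0, 209.6]
ee_rot: [0.996, 0.079, 0.043, -0.002]
wrist_force: [0.8, 0.6, -1.5]
finger_gap: 21.6
grip_force: 45.0
```

>>> send_rows([
  [[0.1, 0.85, 0], [-0.0025, 0.0174, 0.0034], 0.7],
  [[0.1, 0.85, 0], [-0.0025, 0.0174, 0.0034], 0.7],
  [[0.1, 0.85, 0], [-0.0025, 0.0174, 0.0034], 0.7],
  [[0.1, 0.85, 0], [-0.0025, 0.0174, 0.0034], 0.7],
  [[0.1, 0.85, 0], [-0.0025, 0.0174, 0.0034], 0.7],
])

```text
time_s: 20.15
eef_pos: [469.2, 114.2, 209.6]
ee_rot: [0.996, 0.087, -0.001, 0.0]
wrist_force: [-0.1, 0.1, -2.1]
finger_gap: 21.6
grip_force: 45.0
```

>>> send_rows([
  [[0, 0, 0], [0, 0, 0], 0.7],
  [[0, 0, 0], [0, 0, 0], 0.7],
])

```text
time_s: 20.35
eef_pos: [469.2, 113.5, 209.2]
ee_rot: [0.996, 0.088, -0.0, 0.0]
wrist_force: [-0.2, -0.4, -1.4]
finger_gap: 21.7
grip_force: 45.0
```

```bash
cat >> h.py <<'E'
def held(s,P,zt=37.7):  # lid in tool frame: ridge top ~ 5.7 ahead, plate top ~ zt-10
    q=(P-s["eef_pos"])@R.from_quat(s["ee_rot"]).as_matrix()
    m=(abs(q[...,2]-(zt-10))<4)&(abs(q[...,0])<50)&(abs(q[...,1])<105)
    p=q[m];c=p.mean(0);n=np.linalg.svd(p-c)[2][2];r=cv2.minAreaRect(p[:,:2].astype(np.float32))
    print("lid in tool",m.sum(),"n",n.round(3),"z",c[2].round(1),np.round(r[0],1),np.round(r[1],1),round(r[2],2))
E
python3 - <<'E'
from h import *
s=get_state();print(s["finger_gap"],s["grip_force"],s["joints"].round(2))
w=capture("wrist");save(w,"w5.png");P=cloud(w,s);held(s,P)
m=(abs(P[...,0]-480)<90)&(abs(P[...,1]-305)<120)&(abs(P[...,2]-50)<5)
if m.sum()>50: r=cv2.minAreaRect(P[m][:,:2].astype(np.float32));print("box",m.sum(),r,np.median(P[m][:,2]))
RB=R.from_euler("z",10,degrees=True).as_matrix()
delta([477,302,130],tool(RB,False))
E
```

```text
bash:  1439 Killed                     python3 - <<'E'
from h import *
s=get_state();print(s["finger_gap"],s["grip_force"],s["joints"].round(2))
w=capture("wrist");save(w,"w5.png");P=cloud(w,s);held(s,P)
m=(abs(P[...,0]-480)<90)&(abs(P[...,1]-305)<120)&(abs(P[...,2]-50)<5)
if m.sum()>50: r=cv2.minAreaRect(P[m][:,:2].astype(np.float32));print("box",m.sum(),r,np.median(P[m][:,2]))
RB=R.from_euler("z",10,degrees=True).as_matrix()
delta([477,302,130],tool(RB,False))
E
```

View pics/w5.png

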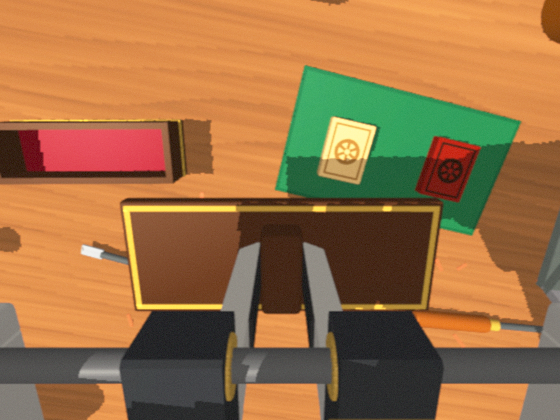

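The wrist view shows the lid held square, the box at (90,152) parallel to it, and both tiles flat on the mat. I'm shifting left to see the whole box.

>>> send_rows([
  [[0, 0.6, 0.2], [0, 0, 0], 0.7],
  [[0, 0.8, 0.2], [0, 0, 0], 0.7],
  [[0, 0.8, 0.2], [0, 0, 0], 0.7],
  [[0, 0.8, 0.2], [0, 0, 0], 0.7],
  [[0, 0.4, 0], [0, 0, 0], 0.7],
])

```text
time_s: 20.9
eef_pos: [469.4, 199.3, 229.7]
ee_rot: [0.996, 0.088, 0.0, -0.0]
wrist_force: [-0.4, 0.1, -1.5]
finger_gap: 22.0
grip_force: 45.0
```

>>> send_rows([
  [[0, 0, 0], [0, 0, 0], 0.7],
  [[0, 0, 0], [0, 0, 0], 0.7],
])

```text
time_s: 21.1
eef_pos: [469.2, 197.5, 228.7]
ee_rot: [0.996, 0.087, -0.001, 0.0]
wrist_force: [0.3, 0.0, -2.1]
finger_gap: 21.5
grip_force: 45.0
```

```bash
sed -i 's/svd(p-c)/svd(p-c,full_matrices=False)/' h.py; python3 - <<'E'
from h import *
s=get_state();print(s["finger_gap"],s["grip_force"],s["joints"].round(2))
w=capture("wrist");save(w,"w6.png");P=cloud(w,s);np.savez("w6.npz",P=P,c=w["color"]);held(s,P)
m=(abs(P[...,0]-480)<90)&(abs(P[...,1]-305)<120)&(abs(P[...,2]-50)<4)
if m.sum()>50: r=cv2.minAreaRect(P[m][:,:2].astype(np.float32));print("box",m.sum(),r,np.median(P[m][:,2]))
RB=R.from_euler("z",10,degrees=True).as_matrix()
delta([477,302,130],tool(RB,False))
E
```

```text
21.523060948263467 44.999207854270935 [-0.39  0.21 -0.08  1.9   0.02  1.03 -1.87]
lid in tool 26841 n [ 0.005 -0.001 -1.   ] z 27.5 [-0.1  0.5] [180.4  70.4] 89.82
box 2889 ((478.1285705566406, 302.152587890625), (56.33540344238281, 166.80282592773438), 10.474541664123535) 49.55460985721254
at [469.3 197.4 228.7] t 21.15 -> shift units [ 0.31  4.18 -3.95] rot [ 0.    -0.001  0.   ] rows>= 5
```

View pics/w6.png

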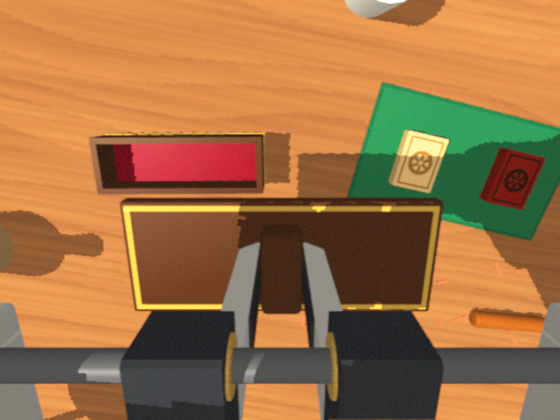

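The box is fully visible at (180,163) and measures 56x167 mm, centred at (478.1, 302.2) with a yaw of 10.5°. I'm moving the lid above it.

>>> send_rows([
  [[0.06, 0.7, -0.4], [0, 0, 0.002], 0.7],
  [[0.06, 0.7, -0.4], [0, 0, 0.002], 0.7],
  [[0.06, 0.7, -0.5], [0, 0, 0.002], 0.7],
  [[0.06, 0.7, -0.5], [0, 0, 0.002], 0.7],
  [[0.06, 0.7, -0.5], [0, 0, 0.001], 0.7],
])

```text
time_s: 21.65
eef_pos: [477.1, 285.6, 170.8]
ee_rot: [0.996, 0.092, -0.001, 0.0]
wrist_force: [0.4, 0.6, -1.4]
finger_gap: 21.5
grip_force: 45.0
```

>>> send_rows([
  [[0.05, 0.7, -0.6], [0, 0, 0], 0.7],
  [[0, 0, -0.5], [0, 0, 0], 0.7],
  [[0, 0, -0.5], [0, 0, 0], 0.7],
  [[0, 0, 0], [0, 0, 0], 0.7],
  [[0, 0, 0], [0, 0, 0], 0.7],
])

```text
time_s: 22.15
eef_pos: [478.3, 302.8, 131.6]
ee_rot: [0.996, 0.092, -0.001, -0.0]
wrist_force: [0.5, 0.3, -1.7]
finger_gap: 21.6
grip_force: 45.0
```

```bash
python3 - <<'E'
from h import *
RB=R.from_euler("z",10.5,degrees=True).as_matrix()
delta([478.1,302.6,87.5],tool(RB,False));print(get_state()["joints"].round(2))
E
```

```text
at [478.3 302.8 131.6] t 22.15 -> shift units [-0.01 -0.01 -1.76] rot [ 0.    -0.001 -0.   ] rows>= 2
[-0.53  0.43 -0.11  1.85  0.06  0.87 -2.06]
```

>>> send_rows([
  [[0, 0, -0.5], [0, 0, 0], 0.7],
  [[0, 0, -0.5], [0, 0, 0], 0.7],
  [[0, 0, -0.4], [0, 0, 0], 0.7],
  [[0, 0, -0.2], [0, 0, 0], 0.7],
  [[0, 0, -0.1], [0, 0, 0], 0.7],
])

```text
time_s: 22.65
eef_pos: [477.7, 303.6, 88.1]
ee_rot: [0.996, 0.092, -0.001, 0.0]
wrist_force: [0.2, 0.7, -1.8]
finger_gap: 21.5
grip_force: 45.0
```

>>> send_rows([
  [[0, 0, -0.05], [0, 0, 0], 0.7],
  [[0, 0, 0], [0, 0, 0], 0.7],
])

```text
time_s: 22.85
eef_pos: [478.1, 303.8, 87.8]
ee_rot: [0.996, 0.092, -0.0, -0.0]
wrist_force: [-0.2, 0.0, -1.4]
finger_gap: 21.6
grip_force: 45.0
```

>>> send_rows([
  [[0, -0.04, -0.03], [0, 0, 0], 0.7],
  [[0, 0, 0], [0, 0, 0], 0.7],
])

```text
time_s: 23.05
eef_pos: [478.1, 302.7, 87.2]
ee_rot: [0.996, 0.092, -0.0, -0.0]
wrist_force: [-0.2, 0.1, -1.7]
finger_gap: 21.8
grip_force: 45.0
```

>>> send_rows([
  [[0, 0, -0.03], [0, 0, 0], 0.7],
  [[0, 0, 0], [0, 0, 0], 0.7],
])

```text
time_s: 23.25
eef_pos: [478.1, 302.8, 87.1]
ee_rot: [0.996, 0.092, -0.0, -0.0]
wrist_force: [-4.8, -3.6, 13.2]
finger_gap: 21.6
grip_force: 45.0
```

>>> send_rows([
  [[0, 0, -0.03], [0, 0, 0], 0.7],
  [[0, 0, 0], [0, 0, 0], 0.7],
])

```text
time_s: 23.45
eef_pos: [478.1, 302.7, 87.0]
ee_rot: [0.996, 0.092, -0.0, -0.0]
wrist_force: [-10.3, -7.2, 27.8]
finger_gap: 21.9
grip_force: 45.0
```

>>> send_rows([
  [[0, 0, 0.04], [0, 0, 0], 0.7],
  [[0, 0, 0], [0, 0, 0], 0.4],
  [[0, 0, 0], [0, 0, 0], 0.2],
  [[0, 0, 0], [0, 0, 0], -0.1],
  [[0, 0, 0.1], [0, 0, 0], -0.1],
], squeeze=20)

```text
time_s: 23.95
eef_pos: [477.8, 302.7, 88.7]
ee_rot: [0.996, 0.092, -0.001, -0.0]
wrist_force: [-0.1, 0.7, 0.6]
finger_gap: 48.6
grip_force: 0.0
```

>>> send_rows([
  [[0, 0, 0.5], [0, 0, 0], -0.1],
  [[0, 0, 0.8], [0, 0, 0], -0.1],
  [[0, 0, 0.9], [0, 0, 0], -0.36],
  [[0, 0, 0.9], [0, 0, 0], -0.36],
  [[0, 0, 0], [0, 0, 0], -0.36],
])

```text
time_s: 24.45
eef_pos: [479.2, 303.6, 170.2]
ee_rot: [0.996, 0.092, 0.002, -0.001]
wrist_force: [0.0, -0.4, -0.0]
finger_gap: 64.0
grip_force: 0.0
```

```bash
python3 - <<'E'
from h import *
s=get_state();w=capture("wrist");P=cloud(w,s);save(w,"w7.png")
m=(abs(P[...,0]-480)<70)&(abs(P[...,1]-302)<115)&(abs(P[...,2]-60)<3)
p=P[m];c=p.mean(0);n=np.linalg.svd(p-c,full_matrices=False)[2][2]
print("lid",m.sum(),cv2.minAreaRect(p[:,:2].astype(np.float32)),n.round(3),np.median(p[:,2]))
RM=R.from_euler("z",-2.5,degrees=True).as_matrix()
delta([520.2,-52.6,110],tool(RM,False))
E
```

```text
lid 15665 ((477.8114318847656, 302.1514892578125), (70.44152069091797, 180.12173461914062), 10.603790283203125) [0.    0.001 1.   ] 59.65914991169403
at [478.7 303.2 168.5] t 24.5 -> shift units [  1.66 -14.23  -2.34] rot [-0.002  0.002 -0.228] rows>= 15
```

View pics/w7.png

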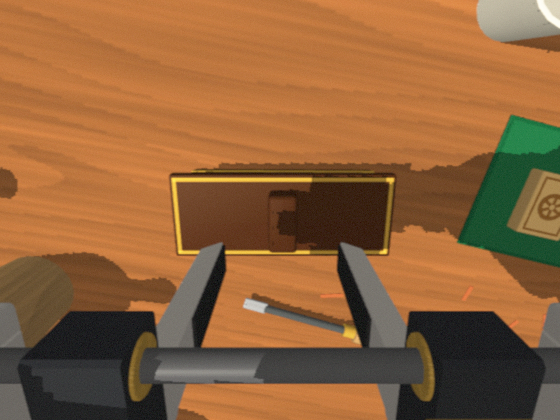

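The lid lies on the box at (283,213), level and within 0.5 mm of centre. I'm returning for the red tile.

>>> send_rows([
  [[0.1, -0.7, 0], [0, 0, -0.0143], -0.36],
  [[0.1, -0.9, 0], [0, 0, -0.0143], -0.36],
  [[0.1, -0.9, 0], [0, 0, -0.0143], -0.36],
  [[0.1, -0.9, 0], [0, 0, -0.0143], -0.36],
  [[0.1, -0.9, 0], [0, 0, -0.0143], -0.36],
])

```text
time_s: 25.0
eef_pos: [490.3, 192.2, 165.9]
ee_rot: [0.998, 0.055, -0.001, 0.0]
wrist_force: [0.5, 0.4, 0.3]
finger_gap: 64.3
grip_force: 0.0
```

>>> send_rows([
  [[0.1, -0.9, 0], [0, 0, -0.0143], -0.36],
  [[0.1, -0.9, 0], [0, 0, -0.0143], -0.36],
  [[0.1, -0.9, 0], [0, 0, -0.0143], -0.36],
  [[0.1, -0.9, -0.3], [0, 0, -0.0143], -0.36],
  [[0.1, -0.9, -0.3], [0, 0, -0.0143], -0.36],
])

```text
time_s: 25.5
eef_pos: [502.4, 79.8, 151.0]
ee_rot: [1.0, 0.019, -0.001, -0.0]
wrist_force: [0.3, 0.0, 0.3]
finger_gap: 64.2
grip_force: 0.0
```

>>> send_rows([
  [[0.11, -0.9, -0.3], [0, 0, -0.0143], -0.36],
  [[0.11, -0.9, -0.3], [0, 0, -0.0143], -0.36],
  [[0.11, -0.9, -0.3], [0, 0, -0.0143], -0.36],
  [[0.11, -0.9, -0.3], [0, 0, -0.0143], -0.36],
  [[0.11, -0.9, -0.3], [0, 0, -0.0143], -0.36],
])

```text
time_s: 26.0
eef_pos: [515.7, -32.5, 113.3]
ee_rot: [1.0, -0.016, -0.001, -0.0]
wrist_force: [0.3, 0.6, -0.6]
finger_gap: 64.1
grip_force: 0.0
```

>>> send_rows([
  [[0.11, -0.9, -0.24], [0, 0, -0.0143], -0.36],
  [[0, 0, 0], [0, 0, 0], -0.36],
  [[0, 0, 0], [0, 0, 0], -0.36],
])

```text
time_s: 26.3
eef_pos: [518.6, -53.7, 107.6]
ee_rot: [1.0, -0.023, -0.001, -0.0]
wrist_force: [0.2, 0.1, 0.9]
finger_gap: 64.0
grip_force: 0.0
```

```bash
python3 - <<'E'
from h import *
s=get_state();w=capture("wrist");P=cloud(w,s);matlook(P,w["color"])
RM=R.from_euler("z",-2.6,degrees=True).as_matrix()
delta([520.2,-52.6,30.5],tool(RM,False))
E
```

```text
pale [519.2   1.1] [152.9  60.5] 88.9 [17.6 18.6 19.5]
red [520.2 -52.5] [42.7 59.2] 87.1 [17.8 18.7 19.5]
at [518.8 -52.8 107.8] t 26.35 -> shift units [ 0.05  0.01 -3.09] rot [-0.001 -0.002 -0.   ] rows>= 4
```

>>> send_rows([
  [[0.05, 0, -0.7], [0, 0, 0], -0.36],
  [[0, 0, -0.8], [0, 0, 0], -0.36],
  [[0, 0, -0.8], [0, 0, 0], -0.36],
  [[0, 0, -0.5], [0, 0, 0], -0.36],
  [[0, 0, -0.29], [0, 0, 0], -0.36],
], squeeze=20)

```text
time_s: 26.85
eef_pos: [520.3, -51.9, 29.9]
ee_rot: [1.0, -0.022, -0.001, -0.0]
wrist_force: [-0.7, 0.3, 0.4]
finger_gap: 64.1
grip_force: 0.0
```

>>> send_rows([
  [[0, 0, 0], [0, 0, 0], -0.36],
  [[0, 0, 0], [0, 0, 0], 0.3],
  [[0, 0, 0], [0, 0, 0], 0.3],
  [[0, 0, 0], [0, 0, 0], 0.3],
  [[0, 0, 0], [0, 0, 0], 0.3],
])

```text
time_s: 27.35
eef_pos: [521.1, -52.3, 31.3]
ee_rot: [1.0, -0.022, -0.0, -0.0]
wrist_force: [-1.2, 0.8, 7.7]
finger_gap: 43.5
grip_force: 20.0
```

```bash
python3 - <<'E'
from h import *
s=get_state();print(s["finger_gap"],s["grip_force"],s["wrist_force"],s["eef_pos"])
delta(s["eef_pos"]+[0,0,100],tool(RD,False));delta(dk(36,0,80),tool(RD,False))
E
```

```text
43.54702991129097 19.995266497135162 [-1.20602713  0.81056739  7.65958665] [521.11600662 -52.28483223  31.29178599]
at [521.1 -52.3  31.3] t 27.35 -> shift units [0. 0. 4.] rot [ 0.01  -0.349  0.149] rows>= 5
at [521.1 -52.3  31.3] t 27.35 -> shift units [-3.54 -9.79  3.6 ] rot [ 0.01  -0.349  0.149] rows>= 10
```

>>> send_rows([
  [[0, 0, 0.4], [0, 0, 0], 0.3],
  [[0, 0, 0.9], [0, 0, 0], 0.3],
  [[0, 0, 1], [0, 0, 0], 0.3],
  [[0, 0, 1], [0, 0, 0], 0.3],
  [[0, 0, 1], [0, 0, 0], 0.3],
])

```text
time_s: 27.85
eef_pos: [520.6, -52.3, 139.9]
ee_rot: [1.0, -0.022, -0.0, -0.0]
wrist_force: [0.5, 0.1, -0.4]
finger_gap: 43.8
grip_force: 20.0
```

>>> send_rows([
  [[-0.3, -0.82, 0], [0.001, -0.029, 0.0124], 0.3],
  [[-0.3, -0.82, 0], [0.001, -0.029, 0.0124], 0.3],
  [[-0.3, -0.82, 0], [0.001, -0.029, 0.0124], 0.3],
  [[-0.3, -0.82, 0], [0.001, -0.029, 0.0124], 0.3],
  [[-0.3, -0.82, 0], [0.001, -0.029, 0.0124], 0.3],
])

```text
time_s: 28.35
eef_pos: [482.9, -155.5, 139.0]
ee_rot: [0.997, 0.009, 0.073, -0.004]
wrist_force: [-0.2, -0.0, -0.4]
finger_gap: 43.7
grip_force: 20.0
```

>>> send_rows([
  [[-0.3, -0.82, 0], [0.001, -0.029, 0.0124], 0.3],
  [[-0.3, -0.82, 0], [0.001, -0.029, 0.0124], 0.3],
  [[-0.3, -0.82, 0], [0.001, -0.029, 0.0124], 0.3],
  [[-0.3, -0.82, 0], [0.001, -0.029, 0.0124], 0.3],
  [[-0.3, -0.82, 0], [0.001, -0.029, 0.0124], 0.3],
])

```text
time_s: 28.85
eef_pos: [445.4, -258.0, 139.0]
ee_rot: [0.989, 0.04, 0.145, -0.008]
wrist_force: [-0.4, -0.1, -0.2]
finger_gap: 43.7
grip_force: 20.0
```

>>> send_rows([
  [[-0.3, -0.82, 0], [0.001, -0.029, 0.0124], 0.3],
  [[-0.3, -0.82, 0], [0, -0.029, 0.0124], 0.3],
  [[0, 0, 0], [0, 0, 0], 0.3],
  [[0, 0, 0], [0, 0, 0], 0.3],
])

```text
time_s: 29.25
eef_pos: [430.5, -298.5, 138.6]
ee_rot: [0.984, 0.052, 0.172, -0.009]
wrist_force: [0.8, -1.0, 0.1]
finger_gap: 44.0
grip_force: 20.0
```

```bash
python3 - <<'E'
from h import *
s=get_state();w=capture("wrist");P=cloud(w,s)
print(((s["eef_pos"]-OD)@RD).round(1))
q=(P-s["eef_pos"])@R.from_quat(s["ee_rot"]).as_matrix();hs=cv2.cvtColor(w["color"],cv2.COLOR_RGB2HSV).astype(int)
m=((hs[...,0]<6)|(hs[...,0]>174))&(hs[...,1]>150)&(abs(q[...,0])<50)&(abs(q[...,1])<40)&(q[...,2]>5)&(q[...,2]<20)
p=q[m];c=p.mean(0);print("red in tool",m.sum(),cv2.minAreaRect(p[:,:2].astype(np.float32)),np.linalg.svd(p-c,full_matrices=False)[2][2].round(3),c[2])
d=(P-OD)@RD;g=(hs[...,1]<70)&(abs(d[...,1])<100)
a=g&(abs(d[...,2])<3)&(d[...,0]<130)&(d[...,0]>60);b=g&(abs(d[...,2]-28)<5)&(abs(d[...,0])<14)
print("board z",np.median(d[a][:,2]),a.sum(),"backstop x",np.percentile(d[b][:,0],[5,50,95]),b.sum())
delta(dk(35,0,31),tool(RD,False))
E
```

```text
[39.8 -1.2 97.1]
red in tool 6594 ((-1.3150291442871094, 0.01299285888671875), (44.47842025756836, 59.913089752197266), 89.0488510131836) [ 0.015 -0.    -1.   ] 13.307299941133708
board z 0.17801676799642538 23910 backstop x [-9.64537199 -3.47179163 -0.37096839] 1943
at [ 431.  -297.9  138.6] t 29.3 -> shift units [ 0.7   0.1  -2.55] rot [-0.    -0.002 -0.   ] rows>= 3
```

>>> send_rows([
  [[0.15, 0.02, -0.6], [0, 0, 0], 0.3],
  [[0.15, 0.02, -0.6], [0, 0, 0], 0.3],
  [[0.15, 0.02, -0.5], [0, 0, 0], 0.3],
  [[0.13, 0.02, -0.45], [0, -0.001, 0], 0.3],
  [[0.08, 0.02, -0.25], [0, -0.001, 0], 0.3],
])

```text
time_s: 29.8
eef_pos: [447.6, -295.1, 77.2]
ee_rot: [0.983, 0.053, 0.173, -0.01]
wrist_force: [0.6, -0.2, 1.3]
finger_gap: 43.6
grip_force: 20.0
```

>>> send_rows([
  [[0.04, 0, -0.13], [0, 0, 0], 0.3],
  [[0, 0, 0], [0, 0, 0], 0.3],
  [[0, 0, 0], [0, 0, 0], 0.3],
])

```text
time_s: 30.1
eef_pos: [448.3, -296.0, 75.3]
ee_rot: [0.983, 0.052, 0.173, -0.009]
wrist_force: [-0.4, -0.9, -0.8]
finger_gap: 43.5
grip_force: 20.0
```

```bash
python3 - <<'E'
from h import *
s=get_state();print(((s["eef_pos"]-OD)@RD).round(1),(s["wrist_force"]@RD).round(1))
delta(dk(31.3,0,29.4),tool(RD,False))
E
```

```text
[35.  -0.6 31.5] [-0.7 -0.9 -0.6]
at [ 448.3 -296.    75.3] t 30.1 -> shift units [-0.11  0.01 -0.13] rot [-0. -0.  0.] rows>= 1
```

>>> send_rows([
  [[-0.06, 0, -0.03], [0, 0, 0], 0.3],
  [[-0.06, 0, -0.03], [0, 0, 0], 0.3],
  [[0, 0, 0], [0, 0, 0], 0.3],
])

```text
time_s: 30.4
eef_pos: [445.1, -295.9, 73.6]
ee_rot: [0.983, 0.052, 0.173, -0.009]
wrist_force: [0.0, -0.4, -0.7]
finger_gap: 44.2
grip_force: 20.0
```

>>> send_rows([
  [[-0.04, 0, -0.015], [0, 0, 0], 0.3],
  [[0, 0, 0], [0, 0, 0], 0.3],
])

```text
time_s: 30.6
eef_pos: [444.9, -295.8, 73.5]
ee_rot: [0.983, 0.053, 0.174, -0.009]
wrist_force: [4.1, 0.2, 2.4]
finger_gap: 43.5
grip_force: 20.0
```

>>> send_rows([
  [[-0.04, 0, -0.015], [0, 0, 0], 0.3],
  [[0, 0, 0], [0, 0, 0], 0.3],
])

```text
time_s: 30.8
eef_pos: [444.8, -295.8, 73.6]
ee_rot: [0.983, 0.053, 0.174, -0.009]
wrist_force: [10.4, 2.4, 2.6]
finger_gap: 43.7
grip_force: 20.0
```

```bash
python3 - <<'E'
from h import *
s=get_state();print(((s["eef_pos"]-OD)@RD).round(1),(s["wrist_force"]@RD).round(1))
E
```

```text
[31.2 -0.  31. ] [10.8  1.3 -1.1]
```

>>> send_rows([
  [[0.02, 0, -0.05], [0, 0, 0], 0.3],
  [[0, 0, 0], [0, 0, 0], 0.3],
])

```text
time_s: 31.0
eef_pos: [445.2, -295.9, 72.3]
ee_rot: [0.983, 0.053, 0.174, -0.009]
wrist_force: [8.0, 1.9, 6.8]
finger_gap: 43.8
grip_force: 20.0
```

>>> send_rows([
  [[0.01, 0, -0.03], [0, 0, 0], 0.3],
  [[0, 0, 0], [0, 0, 0], 0.3],
])

```text
time_s: 31.2
eef_pos: [445.4, -296.0, 71.8]
ee_rot: [0.983, 0.053, 0.174, -0.009]
wrist_force: [5.0, 1.8, 12.9]
finger_gap: 44.0
grip_force: 20.0
```

```bash
python3 - <<'E'
from h import *
s=get_state();print(((s["eef_pos"]-OD)@RD).round(1),(s["wrist_force"]@RD).round(1))
E
```

```text
[31.1 -0.3 29.2] [ 9.3  1.2 10.4]
```

>>> send_rows([
  [[0, 0, 0], [0, 0, 0], -0.1],
  [[0, 0, 0], [0, 0, 0], -0.36],
  [[-0.1, -0.01, 0.28], [0, 0, 0], -0.36],
  [[-0.3, -0.03, 0.8], [0, 0, 0], -0.36],
  [[-0.3, -0.03, 0.8], [0, 0, 0], -0.36],
])

```text
time_s: 31.7
eef_pos: [425.6, -297.4, 118.2]
ee_rot: [0.984, 0.052, 0.173, -0.01]
wrist_force: [0.1, -0.5, 0.3]
finger_gap: 63.6
grip_force: 0.0
```

>>> send_rows([
  [[-0.3, -0.03, 0.8], [0, 0, 0], -0.36],
  [[0, 0, 0], [0, 0, 0], -0.36],
  [[0, 0, 0], [0, 0, 0], -0.36],
])

```text
time_s: 32.0
eef_pos: [418.9, -298.4, 138.0]
ee_rot: [0.983, 0.052, 0.173, -0.009]
wrist_force: [0.1, 0.9, -0.3]
finger_gap: 63.6
grip_force: 0.0
```

```bash
python3 - <<'E'
from h import *
s=get_state();w=capture("wrist");P=cloud(w,s);tiles(P,w["color"],"W")
d=(P-OD)@RD;m=(abs(d[...,2]-16)<2.5)&(abs(d[...,1])<35)&(d[...,0]>2)&(d[...,0]<66)
p=d[m];c=p.mean(0);print(np.linalg.svd(p-c,full_matrices=False)[2][2].round(3),c)
RM=R.from_euler("z",-2.2,degrees=True).as_matrix()
delta([520.4,55.3,115],tool(RM,False))
E
```

```text
W red 3548 [29.9 -0.3] [59.6 43.1] 0.2 z 16.2
[ 0.004 -0.001  1.   ] [31.93138059 -0.56992185 16.20509974]
at [ 418.9 -298.1  137.4] t 32.05 -> shift units [ 4.06 14.13 -0.9 ] rot [-0.012  0.349 -0.144] rows>= 15
```

>>> send_rows([
  [[0.25, 0.7, 0.2], [-0.001, 0.0218, -0.009], -0.36],
  [[0.25, 0.9, 0], [-0.001, 0.0218, -0.009], -0.36],
  [[0.25, 0.9, 0], [-0.001, 0.0218, -0.009], -0.36],
  [[0.25, 0.9, 0], [-0.001, 0.0218, -0.009], -0.36],
  [[0.25, 0.9, 0], [-0.001, 0.0218, -0.009], -0.36],
])

```text
time_s: 32.55
eef_pos: [450.1, -189.5, 141.8]
ee_rot: [0.992, 0.03, 0.118, -0.006]
wrist_force: [1.0, -0.3, 0.4]
finger_gap: 64.0
grip_force: 0.0
```

>>> send_rows([
  [[0.25, 0.9, 0], [-0.001, 0.0218, -0.009], -0.36],
  [[0.25, 0.9, 0], [-0.001, 0.0218, -0.009], -0.36],
  [[0.25, 0.9, 0], [-0.001, 0.0218, -0.009], -0.36],
  [[0.25, 0.9, 0], [-0.001, 0.0218, -0.009], -0.36],
  [[0.25, 0.9, 0], [-0.001, 0.0218, -0.009], -0.36],
])

```text
time_s: 33.05
eef_pos: [481.3, -77.0, 141.8]
ee_rot: [0.998, 0.008, 0.064, -0.002]
wrist_force: [0.3, 0.8, 0.3]
finger_gap: 63.8
grip_force: 0.0
```

>>> send_rows([
  [[0.26, 0.9, -0.2], [-0.001, 0.0218, -0.009], -0.36],
  [[0.26, 0.9, -0.2], [-0.001, 0.0218, -0.009], -0.36],
  [[0.26, 0.9, -0.2], [0, 0.0218, -0.009], -0.36],
  [[0.26, 0.9, -0.2], [0, 0.0218, -0.009], -0.36],
  [[0.26, 0.9, -0.2], [0, 0.0218, -0.009], -0.36],
])

```text
time_s: 33.55
eef_pos: [513.7, 35.5, 116.4]
ee_rot: [1.0, -0.015, 0.009, -0.0]
wrist_force: [-0.1, 0.0, -0.3]
finger_gap: 63.5
grip_force: 0.0
```

>>> send_rows([
  [[0.26, 0.83, -0.1], [0, 0.0218, -0.009], -0.36],
  [[0, 0, 0], [0, 0, 0], -0.36],
  [[0, 0, 0], [0, 0, 0], -0.36],
])

```text
time_s: 33.85
eef_pos: [520.0, 55.2, 114.1]
ee_rot: [1.0, -0.019, -0.001, -0.0]
wrist_force: [-0.5, -0.5, 0.3]
finger_gap: 64.1
grip_force: 0.0
```

```bash
python3 - <<'E'
from h import *
s=get_state();w=capture("wrist");P=cloud(w,s);matlook(P,w["color"])
RM=R.from_euler("z",-2.2,degrees=True).as_matrix()
delta([520.2,55.3,30.5],tool(RM,False))
E
```

```text
pale [520.2  55.2] [44.  60.3] 87.8 [17.8 18.7 19.5]
at [520.   54.5 114.4] t 33.9 -> shift units [ 0.01  0.03 -3.36] rot [-0.    -0.001  0.   ] rows>= 4
```

>>> send_rows([
  [[0, 0.01, -0.8], [0, 0, 0], -0.36],
  [[0, 0.01, -0.9], [0, 0, 0], -0.36],
  [[0, 0, -0.8], [0, 0, 0], -0.36],
  [[0, 0, -0.5], [0, 0, 0], -0.36],
  [[0, 0, -0.29], [0, 0, 0], -0.36],
])

```text
time_s: 34.4
eef_pos: [520.0, 54.9, 32.0]
ee_rot: [1.0, -0.02, -0.001, -0.0]
wrist_force: [-0.1, -0.3, 0.4]
finger_gap: 64.1
grip_force: 0.0
```

>>> send_rows([
  [[0, 0, 0], [0, 0, 0], -0.36],
  [[0, 0, 0], [0, 0, 0], 0.3],
  [[0, 0, 0], [0, 0, 0], 0.3],
  [[0, 0, 0], [0, 0, 0], 0.3],
  [[0, 0, 0], [0, 0, 0], 0.3],
])

```text
time_s: 34.9
eef_pos: [520.9, 55.6, 33.6]
ee_rot: [1.0, -0.019, 0.0, -0.0]
wrist_force: [-1.1, -0.3, 8.4]
finger_gap: 43.7
grip_force: 20.0
```

>>> send_rows([
  [[0, 0, 0.4], [0, 0, 0], 0.3],
  [[0, 0, 0.9], [0, 0, 0], 0.3],
  [[0, 0, 1], [0, 0, 0], 0.3],
  [[0, 0, 1], [0, 0, 0], 0.3],
  [[0, 0, 1], [0, 0, 0], 0.3],
])

```text
time_s: 35.4
eef_pos: [520.4, 55.5, 142.2]
ee_rot: [1.0, -0.019, 0.0, -0.0]
wrist_force: [-0.1, -0.3, -0.4]
finger_gap: 43.9
grip_force: 20.0
```

```bash
python3 - <<'E'
from h import *
s=get_state();print(s["finger_gap"],s["eef_pos"])
delta(dk(38,0,98),tool(RD,False))
E
```

```text
43.91756183022721 [520.36414985  55.50576511 142.21769562]
at [520.4  55.5 142.2] t 35.4 -> shift units [ -3.68 -14.12  -0.14] rot [ 0.011 -0.349  0.143] rows>= 15
```

>>> send_rows([
  [[-0.23, -0.7, 0.1], [0.001, -0.0218, 0.009], 0.3],
  [[-0.23, -0.9, 0.1], [0.001, -0.0218, 0.009], 0.3],
  [[-0.23, -0.9, 0], [0.001, -0.0218, 0.009], 0.3],
  [[-0.23, -0.9, 0], [0.001, -0.0218, 0.009], 0.3],
  [[-0.23, -0.9, 0], [0.001, -0.0218, 0.009], 0.3],
])

```text
time_s: 35.9
eef_pos: [491.4, -52.8, 146.3]
ee_rot: [0.998, 0.004, 0.055, -0.004]
wrist_force: [0.4, 0.7, -0.8]
finger_gap: 43.8
grip_force: 20.0
```

>>> send_rows([
  [[-0.23, -0.9, 0], [0.001, -0.0218, 0.009], 0.3],
  [[-0.23, -0.9, 0], [0.001, -0.0218, 0.009], 0.3],
  [[-0.23, -0.9, 0], [0.001, -0.0218, 0.009], 0.3],
  [[-0.23, -0.9, 0], [0.001, -0.0218, 0.009], 0.3],
  [[-0.23, -0.9, 0], [0.001, -0.0218, 0.009], 0.3],
])

```text
time_s: 36.4
eef_pos: [462.7, -165.3, 146.2]
ee_rot: [0.994, 0.026, 0.109, -0.007]
wrist_force: [0.8, 0.6, -0.5]
finger_gap: 43.5
grip_force: 20.0
```

>>> send_rows([
  [[-0.23, -0.9, 0], [0.001, -0.0218, 0.009], 0.3],
  [[-0.23, -0.9, 0], [0, -0.0218, 0.009], 0.3],
  [[-0.23, -0.9, 0], [0, -0.0218, 0.009], 0.3],
  [[-0.23, -0.9, 0], [0, -0.0218, 0.009], 0.3],
  [[-0.23, -0.9, -0.1], [0, -0.0218, 0.009], 0.3],
])

```text
time_s: 36.9
eef_pos: [434.2, -277.9, 144.0]
ee_rot: [0.985, 0.049, 0.163, -0.008]
wrist_force: [0.5, 0.8, -0.5]
finger_gap: 44.0
grip_force: 20.0
```

>>> send_rows([
  [[-0.23, -0.82, -0.1], [0, -0.0218, 0.009], 0.3],
  [[0, 0, 0], [0, 0, 0], 0.3],
  [[0, 0, 0], [0, 0, 0], 0.3],
])

```text
time_s: 37.2
eef_pos: [428.3, -297.6, 140.8]
ee_rot: [0.983, 0.053, 0.173, -0.009]
wrist_force: [-0.4, -0.1, -0.5]
finger_gap: 43.7
grip_force: 20.0
```

```bash
python3 - <<'E'
from h import *
s=get_state();w=capture("wrist");P=cloud(w,s);save(w,"w8.png")
print(((s["eef_pos"]-OD)@RD).round(1))
q=(P-s["eef_pos"])@R.from_quat(s["ee_rot"]).as_matrix();hs=cv2.cvtColor(w["color"],cv2.COLOR_RGB2HSV).astype(int)
m=(hs[...,0]>12)&(hs[...,0]<32)&(hs[...,1]>50)&(abs(q[...,0])<50)&(abs(q[...,1])<40)&(q[...,2]>5)&(q[...,2]<22)
p=q[m];c=p.mean(0);print("pale in tool",m.sum(),cv2.minAreaRect(p[:,:2].astype(np.float32)),np.linalg.svd(p-c,full_matrices=False)[2][2].round(3),c[2])
delta(dk(35,-0.3,50),tool(RD,False))
E
```

```text
[38.6 -0.1 99.9]
pale in tool 8233 ((-0.7482032775878906, -0.1441516876220703), (59.99304962158203, 46.09634017944336), 0.0820227712392807) [ 0.013  0.001 -1.   ] 15.491365392742127
at [ 428.7 -297.   140.9] t 37.25 -> shift units [ 0.53  0.03 -1.93] rot [ 0.001 -0.001 -0.001] rows>= 2
```

View pics/w8.png

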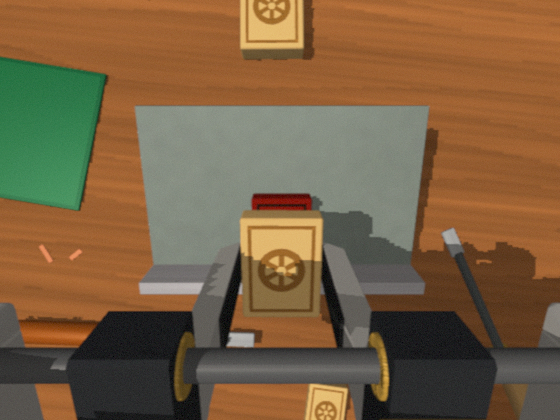

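The pale tile is held square at (282,265), right over the red tile at (281,203). I'm lowering it to just above the red one.

>>> send_rows([
  [[0.13, 0.01, -0.5], [0, 0, 0], 0.3],
  [[0.13, 0.01, -0.5], [0, 0, 0], 0.3],
  [[0.11, 0.01, -0.46], [0, 0, 0], 0.3],
  [[0.08, 0, -0.3], [0, 0, 0], 0.3],
  [[0.04, 0, -0.19], [0, 0, 0], 0.3],
])

```text
time_s: 37.75
eef_pos: [440.7, -296.3, 90.4]
ee_rot: [0.984, 0.053, 0.172, -0.009]
wrist_force: [0.2, -0.7, -1.0]
finger_gap: 43.9
grip_force: 20.0
```

>>> send_rows([
  [[0, 0, 0], [0, 0, 0], 0.3],
  [[0, 0, 0], [0, 0, 0], 0.3],
])

```text
time_s: 37.95
eef_pos: [440.7, -296.8, 91.7]
ee_rot: [0.983, 0.053, 0.173, -0.009]
wrist_force: [1.0, 0.1, -0.0]
finger_gap: 43.7
grip_force: 20.0
```

```bash
python3 - <<'E'
from h import *
s=get_state();print(((s["eef_pos"]-OD)@RD).round(1),(s["wrist_force"]@RD).round(1))
delta(dk(31.5,-0.3,49.3),tool(RD,False))
E
```

```text
[33.5 -0.6 49.5] [ 0.9 -0.  -0.4]
at [ 440.7 -296.8   91.7] t 37.95 -> shift units [-0.07  0.01 -0.04] rot [ 0.001 -0.001 -0.001] rows>= 1
```

>>> send_rows([
  [[-0.07, 0.01, -0.03], [0, 0, 0], 0.3],
  [[0, 0, 0], [0, 0, 0], 0.3],
])

```text
time_s: 38.15
eef_pos: [438.8, -296.6, 91.2]
ee_rot: [0.983, 0.053, 0.173, -0.009]
wrist_force: [-0.6, 0.3, -0.9]
finger_gap: 43.6
grip_force: 20.0
```

>>> send_rows([
  [[-0.03, 0, -0.01], [0, 0, 0], 0.3],
  [[0, 0, 0], [0, 0, 0], 0.3],
])

```text
time_s: 38.35
eef_pos: [438.2, -296.5, 90.8]
ee_rot: [0.983, 0.053, 0.173, -0.009]
wrist_force: [0.2, -0.3, 0.1]
finger_gap: 43.7
grip_force: 20.0
```

>>> send_rows([
  [[-0.03, 0, -0.01], [0, 0, 0], 0.3],
  [[0, 0, 0], [0, 0, 0], 0.3],
])

```text
time_s: 38.55
eef_pos: [437.9, -296.5, 90.7]
ee_rot: [0.983, 0.053, 0.173, -0.009]
wrist_force: [2.7, 1.2, 2.1]
finger_gap: 43.5
grip_force: 20.0
```

```bash
python3 - <<'E'
from h import *
s=get_state();print(((s["eef_pos"]-OD)@RD).round(1),(s["wrist_force"]@RD).round(1))
E
```

```text
[30.5  0.  49.5] [3.4 0.9 1. ]
```

>>> send_rows([
  [[0.015, -0.01, -0.05], [0, 0, 0], 0.3],
  [[0, 0, 0], [0, 0, 0], 0.3],
])

```text
time_s: 38.75
eef_pos: [438.4, -296.8, 89.4]
ee_rot: [0.983, 0.053, 0.173, -0.009]
wrist_force: [4.8, 1.5, 3.1]
finger_gap: 43.9
grip_force: 20.0
```

>>> send_rows([
  [[0.01, 0, -0.03], [0, 0, 0], 0.3],
  [[0, 0, 0], [0, 0, 0], 0.3],
])

```text
time_s: 38.95
eef_pos: [438.5, -296.8, 88.9]
ee_rot: [0.983, 0.053, 0.173, -0.009]
wrist_force: [3.5, 1.5, 10.7]
finger_gap: 43.4
grip_force: 20.0
```

```bash
python3 - <<'E'
from h import *
s=get_state();print(((s["eef_pos"]-OD)@RD).round(1),(s["wrist_force"]@RD).round(1))
E
```

```text
[30.4 -0.4 47.6] [7.  1.2 8.8]
```

Seated at z 47.6, as expected. I'm releasing and retreating.

>>> send_rows([
  [[0, 0, 0], [0, 0, 0], -0.1],
  [[0, 0, 0], [0, 0, 0], -0.36],
  [[-0.1, -0.01, 0.28], [0, 0, 0], -0.36],
  [[-0.3, -0.03, 0.8], [0, 0, 0], -0.36],
  [[-0.3, -0.03, 0.8], [0, 0, 0], -0.36],
])

```text
time_s: 39.45
eef_pos: [419.7, -298.3, 135.9]
ee_rot: [0.984, 0.053, 0.172, -0.009]
wrist_force: [-0.1, 0.0, 0.6]
finger_gap: 63.8
grip_force: 0.0
```

>>> send_rows([
  [[-0.3, -0.03, 0.8], [0, 0, 0], -0.36],
  [[0, 0, 0], [0, 0, 0], -0.36],
  [[0, 0, 0], [0, 0, 0], -0.36],
])

```text
time_s: 39.75
eef_pos: [413.0, -299.3, 155.7]
ee_rot: [0.983, 0.053, 0.173, -0.009]
wrist_force: [-0.5, -0.4, -0.0]
finger_gap: 63.8
grip_force: 0.0
```

```bash
python3 - <<'E'
from h import *
s=get_state();w=capture("wrist");P=cloud(w,s);tiles(P,w["color"],"W");save(w,"w9.png")
d=(P-OD)@RD;m=(abs(d[...,2]-32)<2.5)&(abs(d[...,1])<30)&(d[...,0]>2)&(d[...,0]<66)
p=d[m];c=p.mean(0);print(np.linalg.svd(p-c,full_matrices=False)[2][2].round(3),c)
a=capture("scene");A=cloud(a);save(a,"scene9.png",s=1.4);b=capture("side");tiles(cloud(b),b["color"],"B")
E
```

```text
W pale 3749 [29.8 -0.4] [43.3 59.8] 89.9 z 32.2
W red 56 [59.3 -0.2] [40.6  0.5] 89.9 z 10.4
[0.002 0.001 1.   ] [31.91390146 -0.73921    32.19645314]
B pale 347 [27.2 -0.6] [45.9 58.7] 87.7 z 32.8
```

View pics/w9.png

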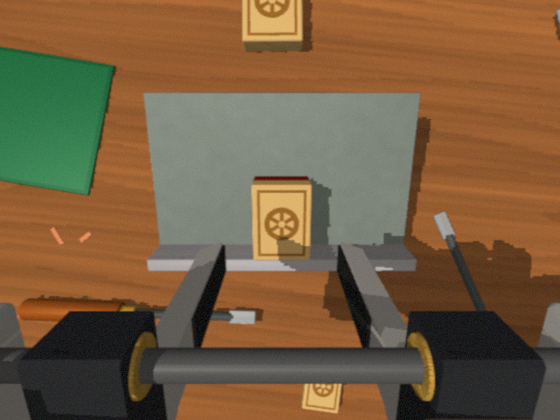

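View pics/scene9.png

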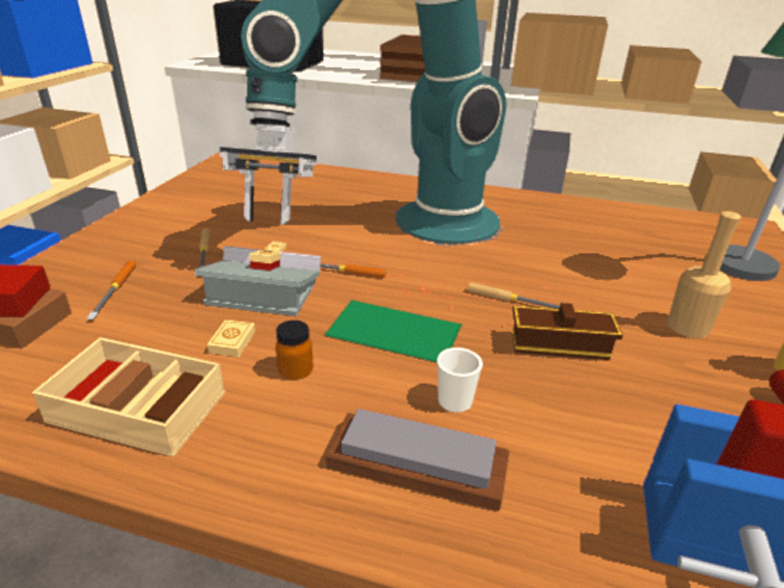

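The wrist view shows the pale tile at (282,220), square on the red one and against the backstop. The scene view shows the lid closed on the box at (567,325) and the jar (294,350) and cup (458,378) standing.

```bash
python3 -c "
from rig import *
print(sign_off())"
```

```text
the job is handed in; nothing more can be done
None
```

The job is done and handed in at about 40 s: both tiles went flat onto the mat first, then the lid closed the box (measured within about 0.5 mm of centre), then the pale tile was stacked on the red one against the backstop; the jar and cup are still standing.

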